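# Test-close an empty tin on the bench seamer

### The arm

A 7-joint arm with a two-finger parallel gripper is mounted at the origin on the work surface. World frame = base frame: x ahead of the robot, y to its left, z up, the work surface at z = 0. Lengths are in mm, angles in rad, forces in N, time in s.
With the tool pointing down it reaches from about 425 to 825 mm from the base axis. Payload 3.6 kg.
Tool frame: the origin (TCP) lies at the centre of the arm's flange, where the gripper is bolted on; the fingertips stand 173 mm ahead of it and the grasp point (between the pads) lies 155 mm ahead of it (tcp_to_grasp is the distance from the TCP to the grasp point, in mm); z points along the fingers, y is the line along which they close (so a half turn about z gives the same grasp; the last joint's range is limited). The gripper opens to 85 mm and grips with 20 to 120 N. Pads are 22 mm wide; open, the fingers measure 114 mm over their backs; the gripper's body (76 mm by 85 mm) begins 54 mm behind the grasp point. The pads swing forward as they close: fully open they stand 13 mm farther back than shut.
Start: joints at [1.286, 0.615, -0.013, 1.423, 0.008, 1.103, -0.04], TCP at [166.358, -628.332, 404.697] pointing down, gripper open.
Joint ranges: [-3.12, 3.12], [-0.3, 2.06], [-1.34, 1.32], [0.26, 2.42], [-1.36, 4.5], [0.01, 1.98], [-2.84, 2.84]. Speed limits (rad/s): [2.79, 2.79, 3.14, 3.14, 3.14, 3.14, 3.14].

### API

Orientations are given as a 3x3 rotation matrix whose columns are the frame's x, y, z axes.
In Python, from cell import * gives the robot as it stands.
- The arm moves only by the tool apply_moves, never from a script. Its argument "moves" is a list that holds one entry, the list of rows, each a list of 5 numbers: the closure, from -1 (fully open) to 1 (shut), then the shift along the tool's x, y, z normalised to -1 to 1, where 1 is 60 cm, then the turn about the tool's z normalised to -1 to 1, where 1 is 1.5 rad. A call has 1 to 8 rows; each row is the pose to reach, as a shift and turn from the pose commanded when the call began, along the tool's axes at that moment; what a row does not reach only later rows make up. A row lasts 1/12 s, in which the tool goes at most 41.7 mm and 7.16 degrees, less where a joint would pass 70% of its speed; a pose out of reach is approached as far as the arm can. A call with a number of a shift or a turn outside -1 to 1 is refused whole. A call with a gripper value outside its range is refused whole. The fingers move at their own pace and stop on an object; "newtons" is the grip in N (left out, the last holds). Time passes only in rows, so rows that repeat a pose let the fingers close. It gives the time, the measured TCP pose, the force, the opening and the grip force at its end, in the units of the state.
- get_state(): the state, without advancing time (a new reading comes with each control period).
- read_camera(name): name is "side" or "top"; returns the picture (400x640x3 uint8, red, green, blue); there is no depth.
- get_calibration(name): a dict with "K" (3x3 intrinsics, pixels), "R" (3x3) and "t" (3): a world point X has camera coordinates R X + t. Camera axes: x right, y down, z forward; pixel columns grow to the right and rows downward; lengths in mm; the calibration is good to about 2 mm. A picture is of the moment at which its call begins. get_calibration takes no time and is no camera call.
- job_done(): hands the job in; it is judged then, once.
The state is a dict: "time_s": time; "joints": joint angles; "joint_vel": joint speeds; "joint_efforts": joint torques, N m; "position": TCP position; "eef_rot": TCP orientation; "ft_force": force on the tool from outside, world axes, zero at the start; "ft_torque": the same for the moment, N m; "grip_width": finger opening in mm; "gripper_force": force on a finger pad.
Only numpy, scipy, OpenCV 4.12 (cv2) and the standard library are available. Lean on these libraries where they do the work, as an engineer would, in place of code of your own. Each camera call takes 0.05 s, during which the arm holds its last target. There are 200 camera calls.

### The job

Set up the seamer for a test closing: stand the empty open tin upright in the middle of the seamer's round plate, then lay the loose lid flat and centred on it so that it sits home in the rim. Then take the square-headed key from the wooden stand, push it fully home into the key cylinder on the tilted switch box, turn it clockwise as far as it goes and leave it in there. Leave all the other things where they are.

Things in the scene. Friction and masses are not known exactly. Their poses are not given: they have to be found in the camera images.
- tin: empty open tin, plain metal, sizes in mm: diameter 58, height 34, wall 2, bore diameter 54; stands open side up on the table right of the robot. Origin: centre of its underside, z up
- tin_rim (a point): centre of the tin's mouth, at rim height, 34 mm above the tin's origin
- lid: loose round metal lid lying on the table; in mm: flange diameter 62, 5 thick, with a plug under it (diameter 47 narrowing to 44, 2.5 deep) that drops into the tin's mouth. Origin: centre of the flange's underside (2.5 above the table as it lies), z up. On the tin the origin is at the centre of the rim
- seamer: can seamer, fixed, grey; in mm: base 330 x 120, 28 high; its round lifter plate (diameter 84, top 50 above the table) is at the front; column 250 high whose front face is 170 behind the plate's centre, with the head swung to the -y side of the column. Origin: on the table under the plate's centre; x towards the column
- plate_top (a point): centre of the lifter plate's top face
- key_stand: wooden block, fixed, 60 x 130 x 40 mm high, with two key slots 34 mm to either side of its centre along its y; in one stands the key, in the other the spare key. Origin: centre of its underside
- key: the square-headed steel key standing in the stand; in mm: flat square head 8 thick (along its x), 32 wide (along its y), from 5 to 39 above the origin; shoulder 9 x 20 from 0 to 6; blade 6 (x) x 12 (y) reaching 24.5 below the origin. Origin: underside of the shoulder, on the key's axis; z along the axis towards the head. A half turn about z makes no difference
- switch_mouth (a point): centre of the mouth of the key slot, on the end of the cylinder (diameter 46 mm, 10 mm proud of the box). z points out along its axis, 28 degrees from vertical. Slot (mm) 7.6 along this frame's x, 13.6 along its y, 29 deep; the frame turns with the cylinder. The key is home when its origin is here (shoulder on the cylinder), its axes along these or a half turn round
- switch (a joint): angle of the key cylinder: 0 off, grows clockwise seen from outside, end stop at 1.4 rad
- switch_box: fixed white enclosure 120 x 120 x 60 mm leaning back 28 degrees on a dark steel foot 150 x 120 mm, about 160 mm high. Origin: on the table under it; its face looks to its -x, up. The cylinder is in the middle of the face
- spare_key: another key, with a small round head (diameter 20 mm, 6 thick, 4 to 24 mm above its origin); leave it. Origin as for the key
- full_tin: a closed low tin, diameter 61, height 36 mm; leave it
- tall_tin: a closed tall tin, diameter 74, height 110 mm; leave it
- jar: a closed jar, diameter 70, height 100 mm; leave it
- tape_roll: cardboard tape roll lying flat, diameter 90, height 25 mm; leave it
- wrench: wrench lying between the key stand and the robot; leave it

How it is judged (in metres and radians):
On the way, in this order (a step that is already met when the one before it is completed fails the run):
1. the tin stands upright in the middle of the seamer's plate (distance between tin and plate_top below 0.01 m and angle between tin's own z axis and vertical below 0.09 rad), for 0.2 s.
2. the lid sits flat and centred on the tin (all of step 1 and distance between lid and tin_rim below 0.006 m and angle between lid's own z axis and vertical below 0.09 rad), for 0.2 s.
3. the key is fully home in the cylinder (distance between key and switch_mouth below 0.005 m and angle between the z axis of key and the z axis of switch_mouth, either way round below 0.12 rad), for 0.1 s.
4. the key is turned clockwise to the stop (all of step 3 and value of joint switch above 1.2 rad), for 0.1 s.
At the end, for the whole second after the job is handed in: The tin stands upright (within 5 degrees) on the lifter plate within 10 mm of its centre; the lid lies flat (within 5 degrees) on it, within 6 mm of home; the key is in the cylinder, within 5 mm of home and 7 degrees of its axis; the cylinder is turned beyond 1.2 rad; tin, lid and key are at rest (all of step 2 and all of step 4 and linear speed of each of tin, lid, key below 0.02 m/s); the robot touches nothing.
It fails at once if one of the other things (round-headed key, closed low tin, tall tin, jar, tape roll, wrench) is moved more than 40 mm (distance of any of spare_key, full_tin, tall_tin, jar, tape_roll, wrench from where it was at the start of the episode above 0.04 m).
It also fails if it takes over 64 s, if anything falls off the work surface, if the arm or the gripper's body presses on something with over 40 N, if the wrist force passes 120 N, or if a joint passes its speed limit or range.

## Working session

There is one attempt and no reset: what is moved stays moved. The work goes in short steps, Python scripts to look and compute and a tool call to move; the robot and the scene stay as the last step left them, time stands still between calls to the robot, and variables do not carry over. Pictures are saved under pics/ and viewed, at most 10 in all, crops included, and the job is handed in when it is done.

Besides the shell and the picture viewer there is one more tool, called after "Emit:" in YAML: its name, and indented under it one key for each argument. apply_moves: Moves the arm, as the interface text tells. Scaled input: -1 to 1 covers 60 cm each way for a shift and 1.5 rad each way for a turn. Its arguments: {"type":"object","properties":{"moves":{"type":"array","items":{"type":"array","items":{"type":"array","items":{"type":"number"}}}},"newtons":{"type":"number"}},"required":["moves"]}

```bash
ls; mkdir -p pics
python3 - <<'E'
from cell import *
import cv2,numpy as np
for n in("top","side"):
    cv2.imwrite(f"pics/{n}0.png",cv2.cvtColor(read_camera(n),cv2.COLOR_RGB2BGR)); c=get_calibration(n);print(n,{k:np.round(v,3).tolist() for k,v in c.items()})
s=get_state();print(s)
E
```

```text
pics
top {'K': [[431.373, 0.0, 320.162], [0.0, 431.373, 201.854], [0.0, 0.0, 1.0]], 'R': [[0.001, -1.0, 0.015], [-0.997, -0.002, -0.075], [0.075, -0.015, -0.997]], 't': [12.117, 487.754, 1226.533]}
side {'K': [[378.933, 0.0, 322.385], [0.0, 378.933, 197.326], [0.0, 0.0, 1.0]], 'R': [[-0.693, -0.721, -0.002], [-0.476, 0.459, -0.75], [0.542, -0.519, -0.661]], 't': [361.758, 309.228, 948.667]}
{'time_s': 0.1, 'joints': array([ 1.28554657,  0.61585082, -0.01259134,  1.42478175,  0.00809344,
        1.10340312, -0.04036915]), 'joint_vel': array([-0.00070543, -0.00198344,  0.00018233, -0.00285724, -0.00043158,
       -0.0020616 ,  0.00063985]), 'joint_efforts': array([ 1.28004005e-03, -4.70382464e+01,  2.60345517e-01, -1.71570611e+01,
        1.01174827e-02,  5.84477879e-03, -1.56202560e-05]), 'position': array([ 166.24780604, -628.07711881,  403.62090679]), 'eef_rot': array([[ 9.66691911e-01,  2.55942034e-01, -6.50942197e-04],
       [ 2.55942859e-01, -9.66689170e-01,  2.30265212e-03],
       [-3.99133049e-05, -2.39255918e-03, -9.99997137e-01]]), 'ft_force': array([0.47063023, 0.62531397, 0.57154206]), 'ft_torque': array([ 0.00807042,  0.01998424, -0.01334247]), 'gripper_force': 0.0, 'grip_width': 85.5585032239801}
```

View pics/top0.png

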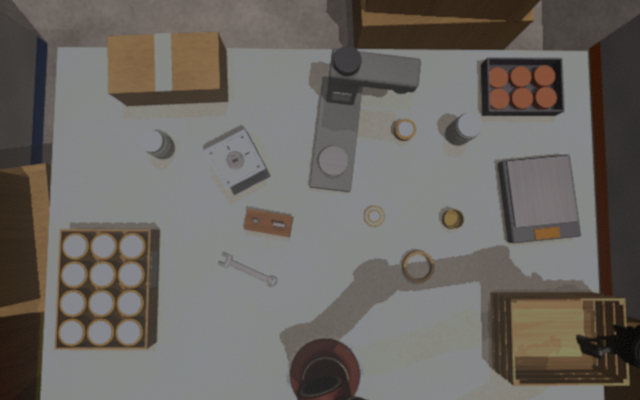

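View pics/side0.png

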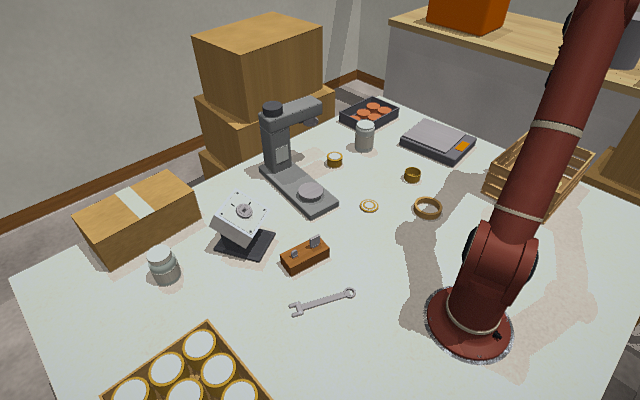

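The top view shows the tin at (452,218), the lid at (374,216), the plate at (333,161), the stand at (268,222), and the switch box at (236,159). In the side view the key's square head is at (315,240), and the tin and lid are at (412,174) and (369,205). I'll zoom in on these to get exact positions.

Run:
```python
import cv2,numpy as np
t=cv2.imread("pics/top0.png");s=cv2.imread("pics/side0.png")
def crop(im,u,v,w,h,f):
    c=cv2.resize(im[v:v+h,u:u+w],None,fx=f,fy=f,interpolation=cv2.INTER_CUBIC)
    c=cv2.convertScaleAbs(c,alpha=1.3)
    for i in range(0,w,10): cv2.line(c,(i*f,0),(i*f,4 if i%20 else 10),(0,0,255),1)
    for i in range(0,h,10): cv2.line(c,(0,i*f),(4 if i%20 else 10,i*f),(0,0,255),1)
    cv2.putText(c,f"{u},{v}",(12,20),0,.4,(0,0,255),1);return c
f=5
A=np.hstack([crop(t,200,120,80,60,f),crop(t,230,200,80,60,f)])
B=np.hstack([crop(s,205,185,80,60,f),crop(s,270,225,80,60,f)])
cv2.imwrite("pics/c1.png",np.vstack([A,B]))
A=np.hstack([crop(t,430,195,40,40,6),crop(t,355,195,40,40,6),crop(t,310,140,50,40,6)])
B=np.hstack([crop(s,395,155,40,40,6),crop(s,350,185,40,40,6),crop(s,290,170,50,40,6)])
cv2.imwrite("pics/c2.png",np.vstack([A,B]))
```

```text
(no output)
```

View pics/c1.png

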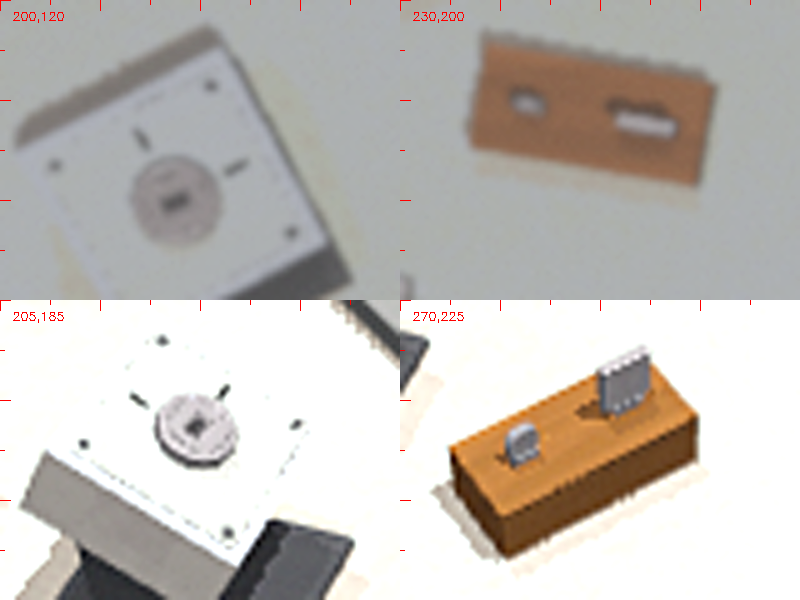

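View pics/c2.png

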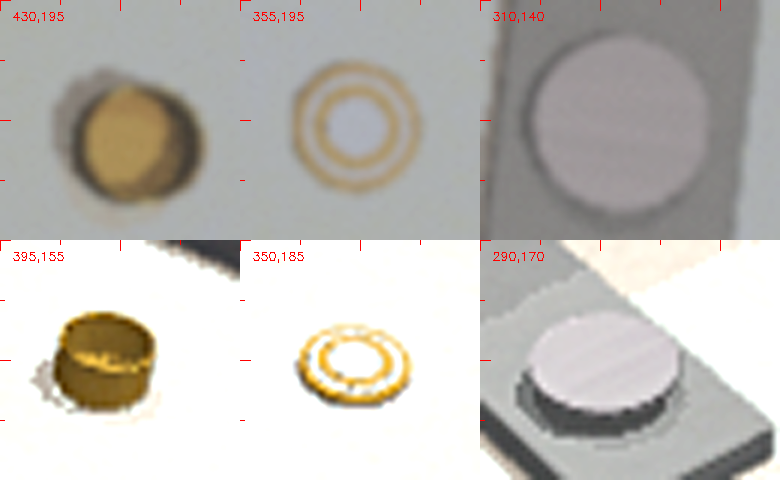

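Sizes fit so far. The square-headed key stands in the stand's right slot in the top view (279,224), and the switch has its four screws and two index marks visible. Next I triangulate these points.

```bash
cat > h.py <<'E'
from cell import *
import cv2,numpy as np
from scipy.optimize import least_squares
C={n:get_calibration(n) for n in("top","side")}
def proj(n,X):
    X=np.atleast_2d(X);c=C[n];q=(X@np.array(c["R"]).T+np.array(c["t"]))@np.array(c["K"]).T;return q[:,:2]/q[:,2:]
def tri(a,b):
    r=least_squares(lambda X:np.r_[proj("top",X)[0]-a,proj("side",X)[0]-b],[600,0,50]);return r.x,np.abs(r.fun).max()
def plane(n,uv,z):
    return least_squares(lambda p:proj(n,[p[0],p[1],z])[0]-uv,[600,0]).x
def pix(o,p,f): return (np.array(p,float)+.5)/f-.5+np.array(o)
E
cat > m.py <<'E'
from h import *
t=lambda p:pix((200,120),p,5); s=lambda p:pix((205,185),p,5)
P={}
for k,a,b in [("c",(176.5,201),(196,127)),("A",(55,165),(84,144)),("B",(211,86),(162,40)),("C",(292,232),(296,124)),("m1",(142,139),(137,99)),("m2",(235,167),(223,92))]:
    P[k],e=tri(t(a),s(b));print(k,P[k].round(1),round(e,2))
n=np.cross(P["C"]-P["B"],P["A"]-P["B"]);n*=np.sign(n[2])/np.linalg.norm(n);print("n",n.round(3),"tilt",np.degrees(np.arccos(n[2])),"az",np.degrees(np.arctan2(n[1],n[0])))
for a,b in("BC","BA"): d=P[b]-P[a];print(a+b,np.linalg.norm(d).round(1),np.degrees(np.arctan2(d[1],d[0])).round(1))
print("centre of A,C",((P["A"]+P["C"])/2).round(1))
t=lambda p:pix((230,200),p,5); s=lambda p:pix((270,225),p,5)
print("keytop",tri(t((245,124)),s((224,60))))
print("keytop z79",plane("top",t((245,124)),79),plane("side",s((224,60)),79))
for p in[(277-192,35),(317,85),(297,185),(70,145)]:print("stand top",plane("top",t(p),40).round(1))
for p in[(50,150),(248,60),(297,115),(100,213)]:print("stand side",plane("side",s(p),40).round(1))
def circ(n,r,zs,ex):
    a=np.linspace(0,2*np.pi,180)
    def f(p):
        q=np.vstack([proj(n,np.c_[p[0]+r*np.cos(a),p[1]+r*np.sin(a),0*a+z]) for z in zs])
        e=[q[:,0].min(),q[:,0].max(),q[:,1].min(),q[:,1].max()]
        return [x-y for x,y in zip(e,ex) if y is not None]
    r_=least_squares(f,[600,-100]);return r_.x.round(1),np.round(r_.fun,1)
def ex(o,u0,u1,v0,v1,f=6):
    g=lambda x,o:None if x is None else (x+.5)/f-.5+o
    return [g(u0,o[0]),g(u1,o[0]),g(v0,o[1]),g(v1,o[1])]
print("tin top",circ("top",29,[0,34],ex((430,195),74,205,85,203)))
print("tin side",circ("side",29,[0,34],ex((395,155),54,156,312-240,411-240)))
print("lid top",circ("top",31,[2.5,7.5],ex((355,195),292-240,422-240,60,192)))
print("lid side",circ("side",31,[2.5,7.5],ex((350,185),298-240,411-240,324-240,406-240)))
print("plate top",circ("top",42,[50],ex((310,140),50,228,35,212)))
print("plate side",circ("side",42,[50],ex((290,170),47,203,72,171)))
for n,o,p in[("top",(200,120),(176.5,201)),("side",(205,185),(196,127))]:
    g=cv2.cvtColor(cv2.imread(f"pics/{n}0.png"),cv2.COLOR_BGR2GRAY).astype(float);c=pix(o,p,5).round().astype(int)
    w=g[c[1]-6:c[1]+7,c[0]-6:c[0]+7];print(n,c);print(w.astype(int))
E
python3 m.py
```

```text
c [588.8 238.3 137.4] 0.05
A [604.4 297.9 153.4] 0.1
B [646.4 218.5 153.8] 0.11
C [577.  181.3 110.6] 0.09
m1 [619.4 254.6 148.8] 0.05
m2 [607.5 208.2 132.8] 0.19
n [-0.427 -0.222  0.877] tilt 28.748374018800387 az -152.51139558383773
BC 89.8 -151.8
BA 89.9 117.9
centre of A,C [590.7 239.6 132. ]
keytop (array([421.34439802, 127.48457629,  76.42969445]), np.float64(0.04107354790193085))
keytop z79 [421.2057828 127.2009995] [419.66925138 129.14683894]
stand top [472.2 221. ]
stand top [444.2  89.9]
stand top [387.8 100.8]
stand top [410.2 228.6]
stand side [464.1 221.5]
stand side [436.7  94.9]
stand side [386.6 104. ]
stand side [411.  229.8]
tin top (array([ 439.7, -370.7]), array([-1. ,  0.9, -0.4,  0.4]))
tin side (array([ 439.1, -368.4]), array([-0.4,  0.4, -0.5,  0.4]))
lid top (array([ 448.9, -144.5]), array([ 0.1, -0.1,  0.3, -0.3]))
lid side (array([ 448.4, -142.9]), array([ 0., -0., -0.,  0.]))
plate top (array([604. , -22.2]), array([ 0. , -0. ,  0.1, -0.1]))
plate side (array([602.7, -22.6]), array([ 0.3, -0.3,  0.1, -0. ]))
top [235 160]
[[109 115 116 112 107 105 109 112 
[... 712 characters left out ...]
56 163 183 158 157 169 188 118 102 220]
 [184 163 153 143 162 163 162 148 157 161 177 174 210]
 [165 151 138 164 164 166 162 165 160 160 183 172 192]
 [156 155 153 165 164 163 128 155 167 167 174 166 164]
 [141 152 170 167 164 138 111 124 156 161 164 141 178]
 [161 168 169 164 138  83  57  77 134 130 167 163 165]
 [162 162 170 151  80  45  69  82 133 170 166 165 162]
 [168 138 165 170 106  78  74 135 172 167 164 166 155]
 [182 140 131 165 175 150 112 171 168 166 164 162 121]
 [161 181 162 119 170 166 165 166 167 165 160 153 156]
 [ 75 165 184 169 165 143 161 163 166 159 134 143 163]
 [ 79  64 122 178 173 147 148 167 167 141 175 163 122]
 [162  93  63  65 123 166 177 171 169 167 155  90 112]]
```

Both views agree within about 2 mm, and the box's face tilt (28.7°), screw spacing and heights match the sizes given. The tool can't tilt, so I need the slot's angle before planning how to tilt the key.

```bash
cat > slot.py <<'E'
from h import *
az=np.radians(28);ti=np.radians(28)
N=np.array([-np.sin(ti)*np.cos(az),-np.sin(ti)*np.sin(az),np.cos(ti)])
U=np.array([np.cos(ti)*np.cos(az),np.cos(ti)*np.sin(az),np.sin(ti)]);H=np.cross(U,N)
if __name__=="__main__":
  c0=np.array([588,238,138.5])
  for n in("top","side"):
    g=cv2.cvtColor(cv2.imread(f"pics/{n}0.png"),cv2.COLOR_BGR2GRAY).astype(float)
    u,v=proj(n,c0)[0].round().astype(int);S=7;w=g[v-S:v+S+1,u-S:u+S+1];F=16
    def f(p):
        d=np.cos(p[2])*H+np.sin(p[2])*U;e=np.cos(p[2])*U-np.sin(p[2])*H  # angle from right(H) toward up(U)
        cc=c0+p[0]*H+p[1]*U
        q=proj(n,[cc+a*6.8*d+b*3.8*e for a,b in((1,1),(1,-1),(-1,-1),(-1,1))])
        m=np.zeros(((2*S+1)*F,)*2,np.uint8);cv2.fillPoly(m,[(((q-[u-S,v-S])+.5)*F).round().astype(int)],255)
        m=cv2.GaussianBlur(m.astype(float)/255,(0,0),0.7*F);return cv2.resize(m,(2*S+1,)*2,interpolation=cv2.INTER_AREA)
    def cost(p):
        m=f(p)[2:-2,2:-2].ravel();A=np.c_[m,np.ones_like(m)];y=w[2:-2,2:-2].ravel();return np.linalg.norm(A@np.linalg.lstsq(A,y,rcond=None)[0]-y)
    from scipy.optimize import minimize
    for a in np.radians([0,30,60,90,120,150]):
        r=minimize(cost,[0,0,a],method="Nelder-Mead",options=dict(initial_simplex=[[0,0,a],[3,0,a],[0,3,a],[0,0,a+.3]]));print(n,r.x[:2].round(1),np.degrees(r.x[2]).round(0),round(r.fun,1))
E
python3 slot.py
```

```text
top [-0.4  0.5] -7.0 24.6
top [-0.5  0.4] -4.0 24.6
top [-0.6  0.5] -6.0 24.6
top [-0.5  0.4] 175.0 24.5
top [-0.4  0.4] 175.0 24.5
top [-0.5  0.4] 175.0 24.4
side [-0.3  0.9] -6.0 169.6
side [-0.2  0.9] -8.0 169.6
side [-0.2  0.9] -7.0 169.8
side [-0.2  0.9] 172.0 169.5
side [-0.3  0.9] 174.0 169.6
side [-0.3  0.9] 174.0 169.6
```

The slot's long side lies across the box face, so the key has to lean about its own y axis. I'll grip it across the 32 mm width and pivot it against the stand's rear edge. The tin comes first.

Emit:
apply_moves:
  moves:
    - [[-1,0.55,-0.3,0.29,0],[-1,0.55,-0.3,0.29,0],[-1,0.55,-0.3,0.29,0],[-1,0.55,-0.3,0.29,0],[-1,0.55,-0.3,0.29,0],[-1,0.55,-0.3,0.29,0],[-1,0.55,-0.3,0.29,0],[-1,0.55,-0.3,0.29,0]]
  newtons: 30

```text
time_s: 0.77
position: [386.9, -418.9, 263.7]
eef_rot: [[0.967, 0.256, -0.0], [0.256, -0.967, 0.0], [-0.0, -0.0, -1.0]]
ft_force: [-0.0, 0.2, -0.1]
grip_width: 85.4
gripper_force: 0.0
```

```bash
cat > d.py <<'E'
import sys
from h import *
def delta(x,y,z,azy=None):
    s=get_state();R=s["eef_rot"];d=R.T@(np.array([x,y,z])-s["position"])
    a=np.degrees(np.arctan2(R[1,1],R[0,1]))
    print("t",round(s["time_s"],2),"pos",s["position"].round(1),"azy",a.round(1),"shift",(d/600).round(4),"len",np.linalg.norm(d).round(),"w",round(s["grip_width"],1),"gf",round(s["gripper_force"],1),"F",s["ft_force"].round(1),"q7",s["joints"][6].round(2))
    if azy is not None: t=-(azy-a+180)%360-180; t=-((azy-a+180)%360-180); print("turn",np.round(np.radians(t)/1.5,4))
if __name__=="__main__": delta(*map(float,sys.argv[1:]))
E
python3 d.py 439.4 -369.5 177
```

```text
t 0.77 pos [ 386.9 -418.9  263.7] azy -75.2 shift [ 0.1057 -0.0571  0.1445] len 113.0 w 85.4 gf 0.0 F [-0.   0.2 -0.1] q7 -0.53
```

Emit:
apply_moves:
  moves:
    - [[-1,0.1057,-0.0571,0.05,0],[-1,0.1057,-0.0571,0.05,0],[-1,0.1057,-0.0571,0.1445,0],[-1,0.1057,-0.0571,0.1445,0],[-1,0.1057,-0.0571,0.1445,0],[-1,0.1057,-0.0571,0.1445,0]]

```text
time_s: 1.27
position: [438.2, -370.9, 177.1]
eef_rot: [[0.967, 0.256, -0.002], [0.256, -0.967, 0.001], [-0.002, -0.002, -1.0]]
ft_force: [0.4, -1.0, 1.4]
grip_width: 85.8
gripper_force: 0.0
```

```bash
python3 d.py 439.4 -369.5 177
```

```text
t 1.27 pos [ 438.2 -370.9  177.1] azy -75.2 shift [ 0.0026 -0.0018  0.0002] len 2.0 w 85.8 gf 0.0 F [ 0.4 -1.   1.4] q7 -0.64
```

Emit:
apply_moves:
  moves:
    - [[1,0.0026,-0.0018,0,0],[1,0.0026,-0.0018,0,0],[1,0.0026,-0.0018,0,0],[1,0.0026,-0.0018,0,0],[1,0.0026,-0.0018,0,0],[1,0.0026,-0.0018,-0.01,0],[1,0.0026,-0.0018,-0.16,0],[1,0.0026,-0.0018,-0.16,0]]

```text
time_s: 1.93
position: [438.8, -368.8, 266.3]
eef_rot: [[0.967, 0.256, -0.006], [0.256, -0.967, 0.004], [-0.004, -0.006, -1.0]]
ft_force: [1.0, -0.5, 0.2]
grip_width: 55.9
gripper_force: 32.8
```

```bash
python3 d.py 603.4 -22.4 255
```

```text
t 1.93 pos [ 438.8 -368.8  266.3] azy -75.2 shift [ 0.413  -0.4879  0.0198] len 384.0 w 55.9 gf 32.8 F [ 1.  -0.5  0.2] q7 -0.64
```

Emit:
apply_moves:
  moves:
    - [[1,0.413,-0.488,0.02,0],[1,0.413,-0.488,0.02,0],[1,0.413,-0.488,0.02,0],[1,0.413,-0.488,0.02,0],[1,0.413,-0.488,0.02,0],[1,0.413,-0.488,0.02,0],[1,0.413,-0.488,0.02,0],[1,0.413,-0.488,0.02,0]]

```text
time_s: 2.6
position: [583.0, -66.7, 257.3]
eef_rot: [[0.967, 0.256, -0.0], [0.256, -0.967, 0.0], [-0.0, -0.0, -1.0]]
ft_force: [0.6, -0.2, -0.6]
grip_width: 56.3
gripper_force: 32.9
```

```bash
python3 d.py 603.4 -22.4 229
```

```text
t 2.6 pos [583.  -66.7 257.3] azy -75.2 shift [ 0.0517 -0.0627  0.0472] len 56.0 w 56.3 gf 32.9 F [ 0.6 -0.2 -0.6] q7 -1.18
```

Emit:
apply_moves:
  moves:
    - [[1,0.0517,-0.0627,0,0],[1,0.0517,-0.0627,0,0],[1,0.0517,-0.0627,0.035,0],[1,0.0517,-0.0627,0.035,0],[1,0.0517,-0.0627,0.035,0]]

```text
time_s: 3.02
position: [602.2, -24.9, 235.2]
eef_rot: [[0.967, 0.255, -0.004], [0.255, -0.967, -0.0], [-0.004, -0.0, -1.0]]
ft_force: [0.6, -0.7, -1.3]
grip_width: 55.8
gripper_force: 32.9
```

```bash
python3 d.py 603.4 -22.4 227.5
```

```text
t 3.02 pos [602.2 -24.9 235.2] azy -75.2 shift [ 0.0031 -0.0034  0.0128] len 8.0 w 55.8 gf 32.9 F [ 0.6 -0.7 -1.3] q7 -1.24
```

Emit:
apply_moves:
  moves:
    - [[1,0.003,-0.0034,0.006,0],[1,0.003,-0.0034,0.0128,0],[1,0.003,-0.0034,0.0128,0],[1,0.003,-0.0034,0.0128,0]]

```text
time_s: 3.35
position: [604.7, -22.6, 229.7]
eef_rot: [[0.967, 0.255, 0.002], [0.255, -0.967, 0.0], [0.002, 0.001, -1.0]]
ft_force: [-1.3, -0.0, 4.5]
grip_width: 55.9
gripper_force: 33.6
```

```bash
python3 d.py 603.4 -22.4 227
```

```text
t 3.35 pos [604.7 -22.6 229.7] azy -75.2 shift [-0.0021 -0.0009  0.0045] len 3.0 w 55.9 gf 33.6 F [-1.3 -0.   4.5] q7 -1.24
```

Emit:
apply_moves:
  moves:
    - [[-1,0,0,0,0],[-1,0,0,0,0],[-1,0,0,0,0],[-1,0,0,0,0],[-1,0,0,-0.15,0],[-1,0,0,-0.15,0],[-1,0,0,-0.15,0]]

```text
time_s: 3.93
position: [606.6, -22.2, 324.7]
eef_rot: [[0.967, 0.256, 0.013], [0.256, -0.967, -0.0], [0.012, 0.004, -1.0]]
ft_force: [0.4, -0.6, -0.2]
grip_width: 85.5
gripper_force: 0.0
```

```bash
python3 d.py 448.6 -143.7 240
python3 - <<'E'
from h import *
t=read_camera("top");s=read_camera("side")
cv2.imwrite("pics/t1.png",t[:,:,::-1]);cv2.imwrite("pics/s1.png",s[:,:,::-1])
f=6
A=cv2.resize(t[135:190,300:365],None,fx=f,fy=f,interpolation=2);B=cv2.resize(s[155:210,280:345],None,fx=f,fy=f,interpolation=2)
cv2.imwrite("pics/c3.png",np.hstack([A,B])[:,:,::-1])
E
```

```text
t 3.93 pos [606.6 -22.2 324.7] azy -75.2 shift [-0.308   0.128   0.1379] len 217.0 w 85.5 gf 0.0 F [ 0.4 -0.6 -0.2] q7 -1.25
```

View pics/c3.png

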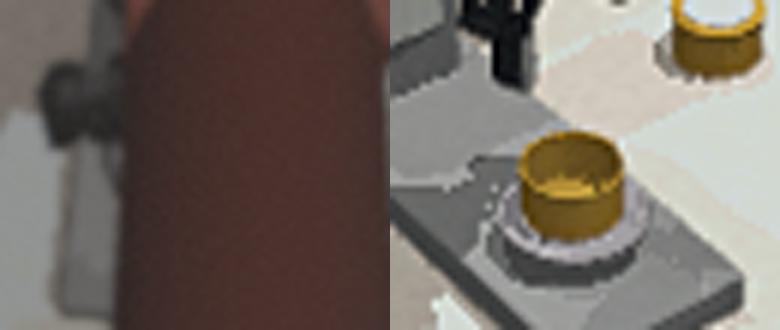

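The tin stands upright on the plate, roughly centred, at side-crop pixels (572,185). I'll get its exact position while moving to the lid.

Emit:
apply_moves:
  moves:
    - [[-1,-0.308,0.128,0.138,0],[-1,-0.308,0.128,0.138,0],[-1,-0.308,0.128,0.138,0],[-1,-0.308,0.128,0.138,0],[-1,-0.308,0.128,0.138,0],[-1,-0.308,0.128,0.138,0],[-1,-0.308,0.128,0.138,0]]

```text
time_s: 4.62
position: [441.4, -145.4, 233.2]
eef_rot: [[0.968, 0.25, -0.009], [0.25, -0.968, 0.001], [-0.008, -0.003, -1.0]]
ft_force: [1.2, 0.4, -0.0]
grip_width: 85.2
gripper_force: 0.0
```

```bash
python3 - <<'E'
import re
src=open("m.py").read();i=src.index("def circ");j=src.index('print("tin top"')
from h import *
exec(src[i:j])
print("tin on plate side",circ("side",29,[50,84],ex((280,155),129,235,130,242)))
E
python3 d.py 448.6 -143.7 169
```

```text
tin on plate side (array([604.1, -22.6]), array([-0.1,  0.1, -0.3,  0.3]))
t 4.62 pos [ 441.4 -145.4  233.2] azy -75.5 shift [0.0132 0.0006 0.1069] len 65.0 w 85.2 gf 0.0 F [ 1.2  0.4 -0. ] q7 -0.99
```

Emit:
apply_moves:
  moves:
    - [[-1,0.0132,0.0006,0.08,0],[-1,0.0132,0.0006,0.08,0],[-1,0.0132,0.0006,0.1,0],[-1,0.0132,0.0006,0.1,0],[-1,0.0132,0.0006,0.1,0],[-1,0.0132,0.0006,0.1,0]]

```text
time_s: 5.12
position: [453.7, -141.1, 176.3]
eef_rot: [[0.966, 0.257, 0.001], [0.257, -0.966, 0.0], [0.001, 0.0, -1.0]]
ft_force: [-0.3, 0.4, 0.6]
grip_width: 85.5
gripper_force: 0.0
```

```bash
python3 d.py 448.6 -143.7 169
```

```text
t 5.12 pos [ 453.7 -141.1  176.3] azy -75.1 shift [-0.0093  0.002   0.0122] len 9.0 w 85.5 gf 0.0 F [-0.3  0.4  0.6] q7 -1.0
```

Emit:
apply_moves:
  moves:
    - [[-1,-0.0093,0.002,0.0122,0],[-1,-0.0093,0.002,0.0122,0],[-1,-0.0093,0.002,0.0122,0],[-1,-0.0093,0.002,0.0122,0]]

```text
time_s: 5.45
position: [448.4, -144.2, 169.0]
eef_rot: [[0.967, 0.256, 0.002], [0.256, -0.967, -0.0], [0.002, 0.001, -1.0]]
ft_force: [0.6, -0.4, -0.1]
grip_width: 85.4
gripper_force: 0.0
```

```bash
python3 d.py 448.6 -143.7 169
```

```text
t 5.45 pos [ 448.4 -144.2  169. ] azy -75.2 shift [ 0.0005 -0.0007  0.    ] len 1.0 w 85.4 gf 0.0 F [ 0.6 -0.4 -0.1] q7 -0.99
```

Emit:
apply_moves:
  moves:
    - [[1,0,0,0,0],[1,0,0,0,0],[1,0,0,0,0],[1,0,0,0,0],[1,0,0,0,0],[1,0,0,0,0]]
  newtons: 30

```text
time_s: 5.95
position: [448.3, -144.3, 168.9]
eef_rot: [[0.967, 0.256, 0.001], [0.256, -0.967, -0.0], [0.001, 0.0, -1.0]]
ft_force: [-0.6, -0.2, 6.7]
grip_width: 59.8
gripper_force: 30.9
```

```bash
python3 d.py 604.1 -22.6 280
```

```text
t 5.95 pos [ 448.3 -144.3  168.9] azy -75.2 shift [ 0.3032 -0.1294 -0.1849] len 227.0 w 59.8 gf 30.9 F [-0.6 -0.2  6.7] q7 -0.99
```

Emit:
apply_moves:
  moves:
    - [[1,0,0,-0.06,0],[1,0,0,-0.12,0],[1,0.05,-0.02,-0.185,0],[1,0.303,-0.129,-0.185,0],[1,0.303,-0.129,-0.185,0],[1,0.303,-0.129,-0.185,0],[1,0.303,-0.129,-0.185,0],[1,0.303,-0.129,-0.185,0]]

```text
time_s: 6.62
position: [608.9, -14.8, 279.9]
eef_rot: [[0.964, 0.266, 0.009], [0.266, -0.964, 0.006], [0.01, -0.004, -1.0]]
ft_force: [-0.2, 1.6, -0.5]
grip_width: 59.8
gripper_force: 32.9
```

Emit:
apply_moves:
  moves:
    - [[1,0,0,0,0],[1,0,0,0,0],[1,0,0,0,0],[1,0,0,0,0]]

```text
time_s: 6.95
position: [602.7, -24.9, 279.0]
eef_rot: [[0.967, 0.253, -0.002], [0.253, -0.967, -0.001], [-0.002, 0.001, -1.0]]
ft_force: [-0.7, -0.1, -0.9]
grip_width: 60.0
gripper_force: 32.9
```

```bash
python3 d.py 604.1 -22.6 256
python3 - <<'E'
from h import *
s=read_camera("side");f=8
cv2.imwrite("pics/c4.png",cv2.resize(s[130:205,280:355],None,fx=f,fy=f,interpolation=2)[:,:,::-1])
E
```

```text
t 6.95 pos [602.7 -24.9 279. ] azy -75.3 shift [ 0.0032 -0.0031  0.0384] len 23.0 w 60.0 gf 32.9 F [-0.7 -0.1 -0.9] q7 -1.24
```

View pics/c4.png

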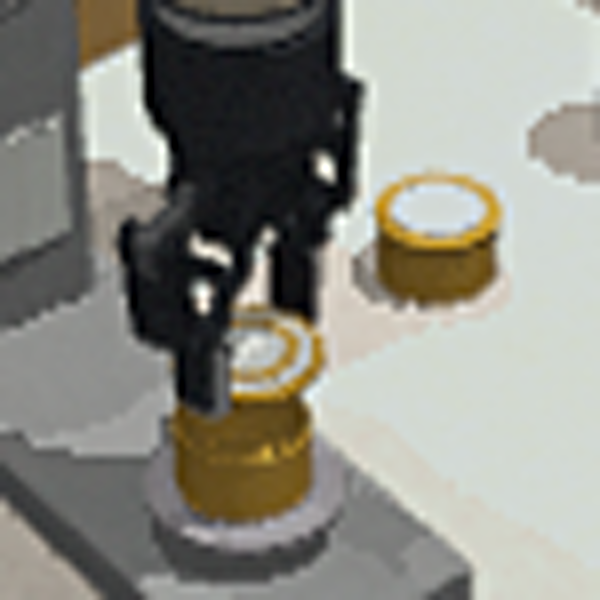

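The lid is held flat above the tin: lid at crop (248,352), tin at (243,450). That is about 2 mm off in the direction the pose already shows. I'll correct it and lower the lid.

Emit:
apply_moves:
  moves:
    - [[1,0.0032,-0.0031,0.02,0],[1,0.0032,-0.0031,0.035,0],[1,0.0032,-0.0031,0.035,0],[1,0.0032,-0.0031,0.035,0],[1,0.0032,-0.0031,0.035,0]]

```text
time_s: 7.42
position: [605.2, -20.7, 257.8]
eef_rot: [[0.967, 0.256, -0.001], [0.256, -0.967, 0.0], [-0.001, -0.0, -1.0]]
ft_force: [-0.4, -0.1, -0.1]
grip_width: 60.0
gripper_force: 32.9
```

```bash
python3 d.py 604.1 -22.6 251
```

```text
t 7.42 pos [605.2 -20.7 257.8] azy -75.2 shift [-0.0026  0.0025  0.0113] len 7.0 w 60.0 gf 32.9 F [-0.4 -0.1 -0.1] q7 -1.24
```

Emit:
apply_moves:
  moves:
    - [[1,-0.0026,0.0025,0.005,0],[1,-0.0026,0.0025,0.0085,0],[1,-0.0026,0.0025,0.0115,0],[1,-0.0026,0.0025,0.0115,0],[1,-0.0026,0.0025,0.0115,0]]

```text
time_s: 7.83
position: [604.2, -22.5, 251.2]
eef_rot: [[0.967, 0.256, -0.0], [0.256, -0.967, 0.0], [-0.0, -0.0, -1.0]]
ft_force: [-0.5, -0.3, 0.0]
grip_width: 60.2
gripper_force: 32.9
```

```bash
python3 d.py 604.1 -22.6 250
```

```text
t 7.83 pos [604.2 -22.5 251.2] azy -75.2 shift [-0.0002  0.0002  0.0019] len 1.0 w 60.2 gf 32.9 F [-0.5 -0.3  0. ] q7 -1.24
```

Emit:
apply_moves:
  moves:
    - [[1,0,0,0.0015,0],[1,0,0,0.003,0],[1,0,0,0.003,0]]

```text
time_s: 8.08
position: [604.3, -22.5, 250.5]
eef_rot: [[0.967, 0.256, 0.001], [0.256, -0.967, 0.0], [0.001, -0.0, -1.0]]
ft_force: [-1.7, -0.4, 5.1]
grip_width: 60.3
gripper_force: 33.3
```

```bash
python3 d.py 604.1 -22.6 250
```

```text
t 8.08 pos [604.3 -22.5 250.5] azy -75.2 shift [-0.0004  0.0001  0.0009] len 1.0 w 60.3 gf 33.3 F [-1.7 -0.4  5.1] q7 -1.24
```

Contact came at 250.5, where expected. Releasing and rising.

Emit:
apply_moves:
  moves:
    - [[-1,0,0,0,0],[-1,0,0,0,0],[-1,0,0,0,0],[-1,0,0,0,0],[-1,0,0,-0.06,0],[-1,0,0,-0.12,0],[-1,0,0,-0.12,0],[-1,0,0,-0.12,0]]

```text
time_s: 8.75
position: [604.9, -22.6, 323.7]
eef_rot: [[0.967, 0.256, 0.006], [0.256, -0.967, -0.0], [0.005, 0.002, -1.0]]
ft_force: [-0.7, 0.3, -0.4]
grip_width: 85.3
gripper_force: 0.0
```

```bash
python3 d.py 420.5 128 280 80
python3 - <<'E'
from h import *
s=read_camera("side");f=8
cv2.imwrite("pics/c5.png",cv2.resize(s[155:205,285:350],None,fx=f,fy=f,interpolation=2)[:,:,::-1])
E
```

```text
t 8.75 pos [604.9 -22.6 323.7] azy -75.2 shift [-0.2333 -0.3214  0.0712] len 242.0 w 85.3 gf 0.0 F [-0.7  0.3 -0.4] q7 -1.25
turn -1.8055
```

View pics/c5.png

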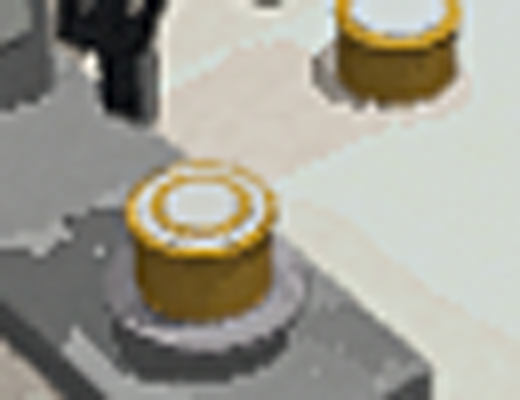

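The lid sits home on the tin, with its centre over the tin's at crop (202,207). Now I go to the key, turning the tool on the way.

Emit:
apply_moves:
  moves:
    - [[-0.2,-0.2333,-0.3214,0.05,-0.6],[-0.2,-0.2333,-0.3214,0.05,-0.6],[-0.2,-0.2333,-0.3214,0.05,-0.6],[-0.2,-0.2333,-0.3214,0.05,-0.6],[-0.2,-0.2333,-0.3214,0.05,-0.6],[-0.2,-0.2333,-0.3214,0.05,-0.6],[-0.2,-0.2333,-0.3214,0.05,-0.6],[-0.2,-0.2333,-0.3214,0.05,-0.6]]

```text
time_s: 9.47
position: [417.3, 129.2, 290.2]
eef_rot: [[0.393, 0.919, -0.005], [0.919, -0.393, -0.0], [-0.002, -0.004, -1.0]]
ft_force: [0.8, 0.6, -0.2]
grip_width: 51.1
gripper_force: 0.0
```

Emit:
apply_moves:
  moves:
    - [[-0.2,0,0,0,-0.6],[-0.2,0,0,0,-0.6],[-0.2,0,0,0,-0.6],[-0.2,0,0,0,-0.6],[-0.2,0,0,0,-0.6],[-0.2,0,0,0,-0.6],[-0.2,0,0,0,-0.6],[-0.2,0,0,0,-0.6]]

```text
time_s: 10.13
position: [420.2, 126.8, 290.6]
eef_rot: [[-0.467, 0.884, -0.001], [0.884, 0.467, -0.0], [0.001, -0.001, -1.0]]
ft_force: [-0.0, 0.5, 0.1]
grip_width: 51.1
gripper_force: 0.0
```

```bash
python3 d.py 421 127.8 250 79.5
```

```text
t 10.13 pos [420.2 126.8 290.6] azy 27.9 shift [0.0008 0.002  0.0677] len 41.0 w 51.1 gf 0.0 F [-0.   0.5  0.1] q7 -0.25
turn -0.6008
```

Emit:
apply_moves:
  moves:
    - [[-0.2,0.0008,0.002,0.0677,-0.6],[-0.2,0.0008,0.002,0.0677,-0.6],[-0.2,0.0008,0.002,0.0677,-0.6],[-0.2,0.0008,0.002,0.0677,-0.6],[-0.2,0.0008,0.002,0.0677,-0.6],[-0.2,0.0008,0.002,0.0677,-0.6],[-0.2,0.0008,0.002,0.0677,-0.6],[-0.2,0.0008,0.002,0.0677,-0.6]]

```text
time_s: 10.8
position: [420.8, 128.2, 250.1]
eef_rot: [[-0.983, 0.184, -0.001], [0.184, 0.983, -0.0], [0.001, -0.0, -1.0]]
ft_force: [-0.8, -0.4, -0.3]
grip_width: 51.4
gripper_force: 0.0
```

```bash
python3 d.py 421 127.8 220 79.5
```

```text
t 10.8 pos [420.8 128.2 250.1] azy 79.4 shift [-0.0004 -0.0005  0.0501] len 30.0 w 51.4 gf 0.0 F [-0.8 -0.4 -0.3] q7 0.33
turn -0.0013
```

Emit:
apply_moves:
  moves:
    - [[-0.2,-0.0004,-0.0005,0.03,0],[-0.2,-0.0004,-0.0005,0.05,0],[-0.2,-0.0004,-0.0005,0.05,0],[-0.2,-0.0004,-0.0005,0.05,0],[1,-0.0004,-0.0005,0.05,0],[1,-0.0004,-0.0005,0.05,0],[1,-0.0004,-0.0005,0.05,0],[1,-0.0004,-0.0005,0.05,0]]
  newtons: 30

```text
time_s: 11.47
position: [420.7, 128.8, 221.4]
eef_rot: [[-0.983, 0.182, 0.001], [0.182, 0.983, 0.001], [-0.001, 0.001, -1.0]]
ft_force: [-0.5, -0.4, 2.5]
grip_width: 31.3
gripper_force: 31.7
```

```bash
python3 d.py 421 127.8 270
```

```text
t 11.47 pos [420.7 128.8 221.4] azy 79.5 shift [-0.0008 -0.0016 -0.081 ] len 49.0 w 31.3 gf 31.7 F [-0.5 -0.4  2.5] q7 0.27
```

The key is gripped across its head (31.3 mm). I'll lift it, carry it behind the stand's rear edge, and lower the blade there.

Emit:
apply_moves:
  moves:
    - [[1,0,0,-0.03,0],[1,0,0,-0.06,0],[1,0,0,-0.1,0],[1,-0.04,0,-0.1,0],[1,-0.075,0,-0.1,0],[1,-0.075,0,-0.1,0],[1,-0.075,0,-0.1,0],[1,-0.075,0,-0.1,0]]

```text
time_s: 12.13
position: [464.0, 120.5, 280.6]
eef_rot: [[-0.983, 0.182, -0.001], [0.182, 0.983, -0.0], [0.001, -0.0, -1.0]]
ft_force: [0.5, 0.8, -1.2]
grip_width: 31.5
gripper_force: 31.5
```

```bash
python3 d.py 464.9 120.6 233.4
```

```text
t 12.13 pos [464.  120.5 280.6] azy 79.5 shift [-0.0015  0.0004  0.0787] len 47.0 w 31.5 gf 31.5 F [ 0.5  0.8 -1.2] q7 0.47
```

Emit:
apply_moves:
  moves:
    - [[1,-0.0015,0.0004,0.05,0],[1,-0.0015,0.0004,0.0787,0],[1,-0.0015,0.0004,0.0787,0],[1,-0.0015,0.0004,0.0787,0],[1,0.015,0.0004,0.0787,0],[1,0.024,0.0004,0.0787,0],[1,0.032,0.0004,0.0787,0],[1,0.04,0.0004,0.0787,0]]
  newtons: 25

```text
time_s: 12.8
position: [443.5, 125.1, 235.2]
eef_rot: [[-0.983, 0.182, 0.009], [0.182, 0.983, 0.002], [-0.009, 0.003, -1.0]]
ft_force: [8.3, -1.6, -3.6]
grip_width: 31.1
gripper_force: 30.9
```

```bash
python3 d.py 430.3 127.0 233.4
```

```text
t 12.8 pos [443.5 125.1 235.2] azy 79.5 shift [ 0.0223 -0.0009  0.0028] len 14.0 w 31.1 gf 30.9 F [ 8.3 -1.6 -3.6] q7 0.34
```

Emit:
apply_moves:
  moves:
    - [[1,0.008,-0.0009,0.0028,0],[1,0.015,-0.0009,0.0028,0],[1,0.0215,-0.0009,0.0028,0],[1,0.0215,-0.0009,0.0028,0],[1,0.0215,-0.0009,0.0028,0]]

```text
time_s: 13.22
position: [430.6, 127.4, 234.0]
eef_rot: [[-0.983, 0.182, 0.009], [0.182, 0.983, 0.002], [-0.008, 0.004, -1.0]]
ft_force: [5.2, -1.6, 1.1]
grip_width: 31.6
gripper_force: 31.0
```

```bash
python3 d.py 430.3 127.0 233.4
python3 - <<'E'
from h import *
s=read_camera("side");f=10
cv2.imwrite("pics/s6.png",s[:,:,::-1]);cv2.imwrite("pics/c6.png",cv2.resize(s[200:255,270:345],None,fx=f,fy=f,interpolation=2)[:,:,::-1])
E
```

```text
t 13.22 pos [430.6 127.4 234. ] azy 79.5 shift [ 0.0003 -0.0008  0.0011] len 1.0 w 31.6 gf 31.0 F [ 5.2 -1.6  1.1] q7 0.31
```

View pics/c6.png

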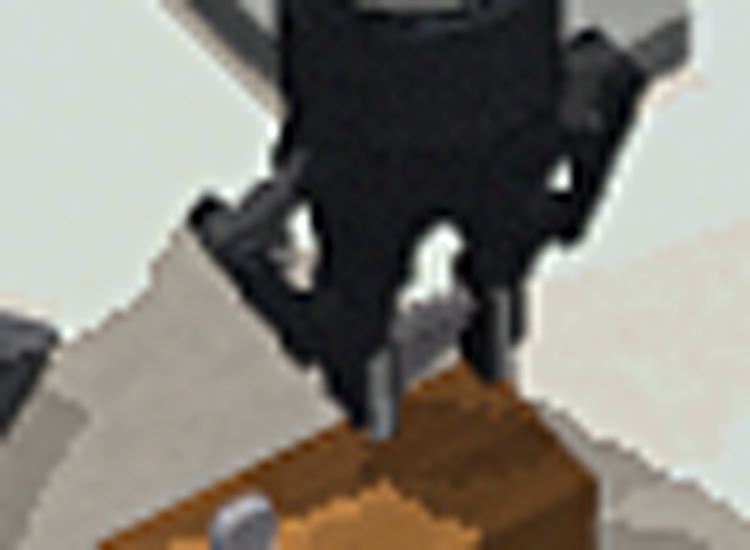

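The key leans against the rear edge, its head between the fingers at crop (430,325); hand travel implies about 29°. Next I lift and go to a pose just off the key slot.

Emit:
apply_moves:
  moves:
    - [[1,-0.004,0,-0.03,0],[1,-0.004,0,-0.09,0],[1,-0.004,0,-0.15,0],[1,-0.004,0,-0.21,0],[1,-0.004,0,-0.24,-0.1],[1,-0.004,0,-0.24,-0.2],[1,-0.004,0,-0.24,-0.3],[1,-0.004,0,-0.24,-0.42]]
  newtons: 30

```text
time_s: 13.93
position: [429.5, 126.8, 377.2]
eef_rot: [[-0.948, -0.318, 0.002], [-0.318, 0.948, -0.001], [-0.002, -0.002, -1.0]]
ft_force: [-0.0, -0.4, -1.3]
grip_width: 31.1
gripper_force: 30.8
```

```bash
python3 d.py 560.9 224.1 352 116
```

```text
t 13.93 pos [429.5 126.8 377.2] azy 108.6 shift [-0.2592  0.084   0.0423] len 165.0 w 31.1 gf 30.8 F [-0.  -0.4 -1.3] q7 0.99
turn -0.0864
```

Emit:
apply_moves:
  moves:
    - [[1,-0.2592,0.084,0,-0.086],[1,-0.2592,0.084,0,-0.086],[1,-0.2592,0.084,0,-0.086],[1,-0.2592,0.084,0.042,-0.086],[1,-0.2592,0.084,0.042,-0.086],[1,-0.2592,0.084,0.042,-0.086],[1,-0.2592,0.084,0.042,-0.086],[1,-0.2592,0.084,0.042,-0.086]]

```text
time_s: 14.6
position: [561.5, 222.7, 352.0]
eef_rot: [[-0.902, -0.432, 0.001], [-0.432, 0.902, -0.001], [-0.0, -0.001, -1.0]]
ft_force: [-0.3, 0.1, -0.3]
grip_width: 31.4
gripper_force: 30.8
```

Emit:
apply_moves:
  moves:
    - [[1,0,0,0,0],[1,0,0,0,0],[1,0,0,0,0]]

```text
time_s: 14.85
position: [562.5, 222.3, 351.7]
eef_rot: [[-0.902, -0.431, 0.001], [-0.431, 0.902, -0.0], [-0.001, -0.001, -1.0]]
ft_force: [0.1, 0.6, -1.2]
grip_width: 31.4
gripper_force: 30.8
```

```bash
python3 d.py 560.9 224.1 349.5 116
python3 - <<'E'
from h import *
t=read_camera("top");s=read_camera("side");f=8
cv2.imwrite("pics/s7.png",s[:,:,::-1]);cv2.imwrite("pics/t7.png",t[:,:,::-1])
A=cv2.resize(s[165:240,212:262],None,fx=f,fy=f,interpolation=2);B=cv2.resize(t[120:195,205:255],None,fx=f,fy=f,interpolation=2)
cv2.imwrite("pics/c7.png",np.hstack([A,B])[:,:,::-1])
E
```

```text
t 14.85 pos [562.5 222.3 351.7] azy 115.5 shift [0.0011 0.0038 0.0037] len 3.0 w 31.4 gf 30.8 F [ 0.1  0.6 -1.2] q7 1.04
turn -0.0053
```

View pics/c7.png

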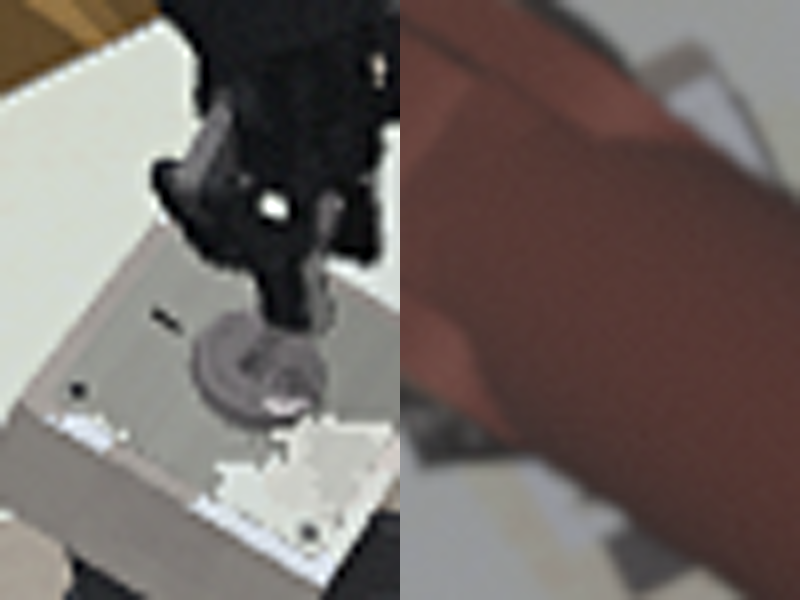

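The side crop shows the fingers over the cylinder, whose centre is at crop (260,365), with the blade tip near the slot. The arm hides the top view. I'll compare the predicted blade outline with the pixels as numbers.

Run:
```python
from h import *
from slot import N,U,H
s=cv2.cvtColor(cv2.imread("pics/s7.png"),cv2.COLOR_BGR2GRAY);s0=cv2.cvtColor(cv2.imread("pics/side0.png"),cv2.COLOR_BGR2GRAY)
M=np.array([588.3,238.6,138.8]);st=get_state();R=st["eef_rot"]
P=st["position"]+152.4*R[:,2]
for th in(22,28,34):
    a=np.radians(th);n=R[:,0]*np.sin(a)-R[:,2]*np.cos(a);O=P-29*n;kx=R[:,0]*np.cos(a)+R[:,2]*np.sin(a);ky=R[:,1]
    print(th,"tip corners",[tuple(proj("side",O-24.5*n+i*3*kx+j*6*ky)[0].round(1)) for i in(1,-1) for j in(1,-1)],"shoulder",[tuple(proj("side",O+j*10*ky)[0].round(1)) for j in(1,-1)])
print("mouth",proj("side",M).round(1),"tip rel",((P-53.5*N-M)@np.c_[H,U,N]).round(1))
u0,v0=234,202
print("cols",u0);print(s[v0:v0+18,u0:u0+22].astype(int));
```

```text
22 tip corners [(np.float64(246.9), np.float64(209.0)), (np.float64(249.1), np.float64(206.2)), (np.float64(245.0), np.float64(207.9)), (np.float64(247.2), np.float64(205.1))] shoulder [(np.float64(247.1), np.float64(204.1)), (np.float64(250.7), np.float64(199.4))]
28 tip corners [(np.float64(245.2), np.float64(208.0)), (np.float64(247.3), np.float64(205.2)), (np.float64(243.3), np.float64(206.8)), (np.float64(245.5), np.float64(204.0))] shoulder [(np.float64(246.2), np.float64(203.5)), (np.float64(249.8), np.float64(198.8))]
34 tip corners [(np.float64(243.4), np.float64(206.9)), (np.float64(245.6), np.float64(204.1)), (np.float64(241.7), np.float64(205.5)), (np.float64(243.9), np.float64(202.8))] shoulder [(np.float64(245.2), np.float64(202.8)), (np.float64(248.9), np.float64(198.2))]
mouth [[243.8 209.8]] tip rel [ 2.2  1.7 13.7]
cols 234
[[147 147 149 151 153 151 153 155 155 161  90   9  21  27  20  23  66 101
  104 107 137 137]
 [150 150 151 152 150 151 150 152 141 148  79  14  17  26  20  33  69  99
  102  85 140 137]
 [151 152 153 153 149 132 110 109 110 131  98  19  17  25  1
[... 728 characters left out ...]
4 120  93  96  80  82  91 101
   97 142 139 135]
 [150 151 126  87 116 120 110 107 116 113 114 111  95  96  73  77  80  98
  110 141 138 135]
 [148 155 155  88  84 114 121 114 114 106 112 129 129 117  95 103  90  72
  118 140 136 133]
 [151 152 153 126  87  83 100 116 117 105 117 188 192 162 181 172 133  83
  113 135 132 131]
 [151 153 155 156 124  91  82  82  99 111 111 119 185 184 169 101 115 106
  135 152 125 126]
 [151 152 151 153 153 137  96  84  77  75  73  72  62  51  51 132 209 137
  209 218 145 148]
 [151 151 151 148 150 152 133 125 100  91  85  78 123 128 137 211 202 199
  196 212 214 218]
 [152 151 147 147 147 151 156 158 155 131 136 132 224 219 220 212 196 192
  190 190 192 193]]
```

```bash
cat > k.py <<'E'
import sys
from h import *
from slot import N,U,H
# key.py h u n : shift to put tip (assumed 28deg) at offsets from mouth
M=np.array([588.3,238.6,138.8]);st=get_state();R=st["eef_rot"];P=st["position"]+152.4*R[:,2]
B=np.c_[H,U,N];cur=(P-53.5*N-M)@B
print("t",round(st["time_s"],2),"tip HUN",cur.round(1),"F HUN",(st["ft_force"]@B).round(1),"w",round(st["grip_width"],1),"gf",round(st["gripper_force"],1))
if len(sys.argv)>3:print("shift",(R.T@B@(np.array(list(map(float,sys.argv[1:4])))-cur)/600).round(4))
print("unit H,U,N per mm in shift",(R.T@B/600).T.round(5).tolist())
E
python3 k.py 0 0 3
```

```text
t 14.95 tip HUN [ 2.2  1.7 13.7] F HUN [ 0.7 -0.4 -0.6] w 31.6 gf 30.8
shift [-0.0058  0.004   0.017 ]
unit H,U,N per mm in shift [[-7e-05, -0.00167, 0.0], [-0.00147, 6e-05, -0.00078], [0.00078, -3e-05, -0.00147]]
```

Emit:
apply_moves:
  moves:
    - [[1,-0.003,0.004,0.008,0],[1,-0.0058,0.004,0.017,0],[1,-0.0058,0.004,0.017,0],[1,-0.0058,0.004,0.017,0],[1,-0.0058,0.004,0.017,0]]

```text
time_s: 15.37
position: [564.9, 226.6, 340.2]
eef_rot: [[-0.902, -0.432, -0.001], [-0.432, 0.902, -0.0], [0.001, 0.0, -1.0]]
ft_force: [0.7, 0.3, 0.7]
grip_width: 31.0
gripper_force: 30.8
```

```bash
python3 k.py 0 0 -4
```

```text
t 15.37 tip HUN [-0.4 -0.2  2.1] F HUN [0.1 1.  0.3] w 31.0 gf 30.8
shift [-0.0052 -0.0005  0.0088]
unit H,U,N per mm in shift [[-7e-05, -0.00167, -0.0], [-0.00147, 6e-05, -0.00078], [0.00078, -3e-05, -0.00147]]
```

Emit:
apply_moves:
  moves:
    - [[1,-0.0014,-0.0005,0.0023,0],[1,-0.0027,-0.0005,0.0045,0],[1,-0.004,-0.0005,0.0067,0],[1,-0.0052,-0.0005,0.0088,0],[1,-0.0052,-0.0005,0.0088,0]]

```text
time_s: 15.78
position: [568.0, 227.7, 334.9]
eef_rot: [[-0.902, -0.432, -0.0], [-0.432, 0.902, 0.0], [0.0, 0.0, -1.0]]
ft_force: [-0.2, -0.0, -0.7]
grip_width: 31.5
gripper_force: 30.8
```

```bash
python3 k.py 0 0 -4
```

```text
t 15.78 tip HUN [ 0.   0.1 -4. ] F HUN [-0.1 -0.5 -0.5] w 31.5 gf 30.8
shift [0.0002 0.     0.0001]
unit H,U,N per mm in shift [[-7e-05, -0.00167, -0.0], [-0.00147, 6e-05, -0.00078], [0.00078, -3e-05, -0.00147]]
```

No contact force with the tip 4 mm past the mouth, so it may be entering. Going on along the axis.

Emit:
apply_moves:
  moves:
    - [[1,-0.0012,0,0.0022,0],[1,-0.0023,0,0.0044,0],[1,-0.0035,0,0.0066,0],[1,-0.0047,0,0.0088,0],[1,-0.0047,0,0.0088,0]]

```text
time_s: 16.2
position: [570.4, 228.9, 329.6]
eef_rot: [[-0.902, -0.432, -0.001], [-0.432, 0.902, 0.0], [0.001, 0.0, -1.0]]
ft_force: [-0.2, 1.1, -1.2]
grip_width: 31.3
gripper_force: 30.8
```

```bash
python3 k.py 0 0 -24.5
```

```text
t 16.2 tip HUN [  0.1  -0.1 -10. ] F HUN [-1.  -0.2 -1.2] w 31.3 gf 30.8
shift [-0.0114  0.0006  0.0213]
unit H,U,N per mm in shift [[-7e-05, -0.00167, -0.0], [-0.00147, 6e-05, -0.00078], [0.00078, -3e-05, -0.00147]]
```

Emit:
apply_moves:
  moves:
    - [[1,-0.002,0.0003,0.0037,0],[1,-0.004,0.0004,0.0075,0],[1,-0.006,0.0005,0.0112,0],[1,-0.008,0.0006,0.015,0],[1,-0.0098,0.0006,0.0182,0],[1,-0.0098,0.0006,0.0182,0]]

```text
time_s: 16.7
position: [574.5, 231.8, 319.9]
eef_rot: [[-0.902, -0.432, -0.003], [-0.432, 0.902, -0.002], [0.004, -0.001, -1.0]]
ft_force: [-6.4, -3.5, 8.2]
grip_width: 31.3
gripper_force: 31.7
```

```bash
python3 k.py 0 0 -26.5
```

```text
t 16.7 tip HUN [ -0.3  -0.6 -20.7] F HUN [ 0.  -2.6 10.7] w 31.3 gf 31.7
shift [-0.0054 -0.0003  0.0081]
unit H,U,N per mm in shift [[-7e-05, -0.00167, 0.0], [-0.00147, 6e-05, -0.00079], [0.00079, -3e-05, -0.00147]]
```

Emit:
apply_moves:
  moves:
    - [[1,-0.0025,0,0.004,0],[1,-0.0045,0,0.0075,0],[1,-0.0045,0,0.0075,0],[1,-0.0045,0,0.0075,0]]

```text
time_s: 17.03
position: [575.1, 232.8, 319.5]
eef_rot: [[-0.902, -0.432, -0.005], [-0.432, 0.902, -0.007], [0.007, -0.004, -1.0]]
ft_force: [-16.1, -9.5, 29.7]
grip_width: 31.2
gripper_force: 33.8
```

```bash
python3 k.py 0 0 -28
```

```text
t 17.03 tip HUN [ -0.5  -0.4 -21.2] F HUN [ 0.8 -2.5 35. ] w 31.2 gf 33.8
shift [-0.006  -0.0005  0.0097]
unit H,U,N per mm in shift [[-7e-05, -0.00167, 1e-05], [-0.00146, 6e-05, -0.00079], [0.00079, -4e-05, -0.00147]]
```

Hard stop at 35 N, about 3 mm short of my estimate, which is within its error. I'll relieve the push and look.

Emit:
apply_moves:
  moves:
    - [[1,0.003,0,-0.0055,0],[1,0.003,0,-0.0055,0],[1,0.003,0,-0.0055,0]]

```text
time_s: 17.28
position: [574.7, 232.0, 319.8]
eef_rot: [[-0.902, -0.432, -0.003], [-0.432, 0.902, -0.003], [0.004, -0.002, -1.0]]
ft_force: [-8.7, -5.8, 12.0]
grip_width: 31.2
gripper_force: 32.2
```

```bash
python3 k.py
python3 - <<'E'
from h import *
from slot import N,U,H
s=read_camera("side");f=12
cv2.imwrite("pics/s8.png",s[:,:,::-1]);A=cv2.resize(s[180:228,215:265],None,fx=f,fy=f,interpolation=2)[:,:,::-1].copy()
B=A.copy()
M=np.array([588.3,238.6,138.8])+2*N
for d,col in((0,(0,255,0)),(8,(0,0,255))):
  for x,y,z0,z1 in((4.5,10,0,6),(3,6,-24.5,0),(4,16,5,39)):
    pts=[M+d*N+i*x*U+j*y*H+z*N for z in(z0,z1) for i,j in((1,1),(1,-1),(-1,-1),(-1,1))]
    q=cv2.convexHull(((proj("side",pts)-[215,180]+.5)*f).astype(np.int32))
    if z0>=0:cv2.polylines(B,[q],True,col,1)
cv2.imwrite("pics/c8.png",cv2.resize(np.hstack([A,B]),None,fx=.66,fy=.66))
E
```

```text
t 17.28 tip HUN [ -0.3  -0.5 -20.9] F HUN [ 1.  -3.5 15.5] w 31.2 gf 32.2
unit H,U,N per mm in shift [[-7e-05, -0.00167, 0.0], [-0.00147, 6e-05, -0.00079], [0.00079, -4e-05, -0.00147]]
```

View pics/c8.png

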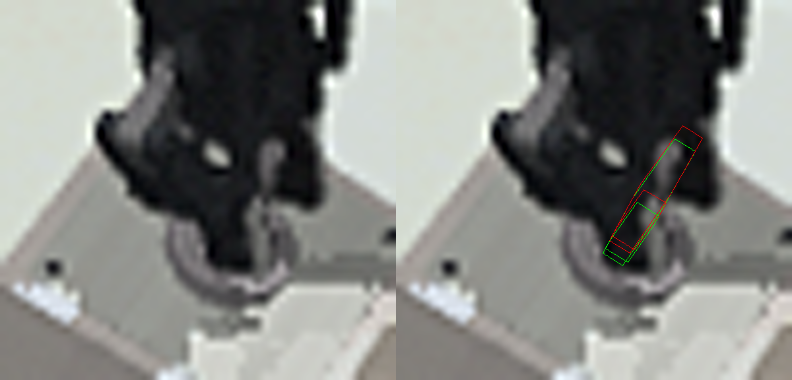

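The finger hides the key. By the geometry, the fingertips are still 13 mm clear of the cylinder face, so the stop is almost certainly the shoulder seating. The grasp point lies on the key's axis, so a turn about the tool's z works. First about 21° with a firmer grip, watching the torque.

Emit:
apply_moves:
  moves:
    - [[1,0,0,0,0],[1,0,0,0,0.06],[1,0,0,0,0.12],[1,0,0,0,0.18],[1,0,0,0,0.25],[1,0,0,0,0.25]]
  newtons: 50

```text
time_s: 17.83
position: [572.7, 236.9, 320.7]
eef_rot: [[-0.997, -0.074, -0.004], [-0.074, 0.997, 0.008], [0.003, 0.008, -1.0]]
ft_force: [-11.4, 1.3, 13.3]
grip_width: 31.0
gripper_force: 49.8
```

```bash
python3 k.py; python3 -c "
from cell import *
s=get_state();print(s['ft_torque'].round(3),s['ft_force'].round(1))"; python3 d.py 574.7 232 319.8 35
```

```text
t 17.83 tip HUN [ -7.2   1.1 -20.6] F HUN [-6.5 -2.2 16.2] w 31.0 gf 49.8
unit H,U,N per mm in shift [[-0.00067, -0.00153, -1e-05], [-0.00134, 0.0006, -0.00078], [0.00072, -0.0003, -0.00147]]
[0.968 2.323 0.327] [-11.4   1.3  13.3]
t 17.83 pos [572.7 236.9 320.7] azy 94.3 shift [-0.0027 -0.0085  0.0015] len 5.0 w 31.0 gf 49.8 F [-11.4   1.3  13.3] q7 0.7
turn 0.6896
```

Emit:
apply_moves:
  moves:
    - [[1,0,0,0,0],[1,0,0,0,0],[1,0,0,0,0]]

```text
time_s: 18.08
position: [572.8, 236.9, 320.8]
eef_rot: [[-0.997, -0.078, -0.004], [-0.078, 0.997, 0.008], [0.004, 0.008, -1.0]]
ft_force: [-10.9, 1.0, 14.0]
grip_width: 30.9
gripper_force: 49.9
```

```bash
python3 k.py; python3 -c "
from cell import *
s=get_state();print(s['ft_torque'].round(3),s['joint_vel'].round(3),s['eef_rot'].round(3))"; python3 d.py 574.7 232 319.8 35
```

```text
t 18.08 tip HUN [ -7.1   1.1 -20.6] F HUN [-6.  -1.5 16.7] w 30.9 gf 49.9
unit H,U,N per mm in shift [[-0.00067, -0.00153, -1e-05], [-0.00135, 0.00059, -0.00078], [0.00072, -0.0003, -0.00147]]
[0.917 2.325 0.31 ] [ 0.003  0.003 -0.002 -0.    -0.001  0.002  0.001] [[-0.997 -0.078 -0.004]
 [-0.078  0.997  0.008]
 [ 0.004  0.008 -1.   ]]
t 18.08 pos [572.8 236.9 320.8] azy 94.4 shift [-0.0026 -0.0084  0.0015] len 5.0 w 30.9 gf 49.9 F [-10.9   1.   14. ] q7 0.7
turn 0.6917
```

The hand was dragged 5 mm sideways: full-height pads force the key's y axis to stay level while the axis is tilted. I'll let go, move up, and re-grip only the top few millimetres of the head, so it can rock in the pads while turning.

Emit:
apply_moves:
  moves:
    - [[-0.05,0,0,0,0],[-0.05,0,0,0,0],[-0.05,0,0,0,0],[-0.05,0,0,-0.015,0],[-0.05,0,0,-0.03,0],[-0.05,0,0,-0.03,0],[-0.05,0,0,-0.03,0]]
  newtons: 60

```text
time_s: 18.67
position: [576.7, 232.2, 337.0]
eef_rot: [[-0.997, -0.071, 0.002], [-0.071, 0.998, 0.001], [-0.002, 0.001, -1.0]]
ft_force: [0.3, 0.3, 0.3]
grip_width: 44.9
gripper_force: 0.0
```

```bash
python3 d.py 572.2 230.7 338 94
python3 - <<'E'
from h import *
s=read_camera("side");cv2.imwrite("pics/s9.png",s[:,:,::-1]);print(cv2.cvtColor(s,cv2.COLOR_RGB2GRAY)[196:218,232:256].astype(int))
E
```

```text
t 18.67 pos [576.7 232.2 337. ] azy 94.1 shift [ 0.0077 -0.002  -0.0017] len 5.0 w 44.9 gf 0.0 F [0.3 0.3 0.3] q7 0.72
turn 0.0006
[[ 30  29  15  23  23  30  19  13  41 136 159 152 134 136 138 136 136 175
  244   0  12  19  19  28]
 [ 28  39  26  29  23  29  22  12  44 144 157 153 151 136 136 135 141 144
  148  20   4  20  16  23]
 [ 29  24  30  25  28  31  23  13  56 168 156 152 135 137 136 136 136 144
  148  98  29  12  11  19]
 [ 30  31  31  24  26  30  26  17  52 130 160 153 136 137 136 135 136 138
  143 148  92  32  19  10]
 [ 34  31  32  29  21  29  28  37  94  99 160 138 136 136 137 137 139 137
  136  99 113  87  69  40]
 [ 27  22  22  24  26  25  41  73 116  67 145 138 137 138 136 138 139 134
  115  79  81  91 124 126]
 [ 59  80  13  25  22  20  31  97 112  73 142 140 137 138 140 136 131 103
   96  82  80  85 106 147]
 [135 178  20  17  20  24  22  79 115  89 100 130 127 135 139  91  77  78
   83  78  70  98 143 139]
 [ 61 159  54  19  25  20  20  63 111 110  54 103  97 112 142  94 100  85
   83  55  96 145 141 137]
 [ 94  37  48  11  19  19  26  62 108 110  59 106 103 154 16
[... 553 characters left out ...]
50 154 156  87 121 100 102 104  87  88  88  53  64  77  85  85  85
   80  83 101 142 139 137]
 [149 151 152 152  91  93 105  97  99  98  84  73  78  86  85  83  85  84
   78  81 100 143 139 136]
 [150 153 153 153 129  88 101 104 124 114  72  82  82  82  82  77  79  79
   81  81 109 142 138 135]
 [149 149 150 156 154  92  78 115 203 182 102  74  78  79  98  92  97 100
   89  91 118 139 139 134]
 [133 131 133 136 138 125  86  85 168 203 184 100  76 113 167 166 165 162
  117 101 114 111 133 134]
 [131 134 138 136 138 139 123 108  64  67 126 174  87 172 166 160 135 102
   68 110 108 105 105 133]
 [129 135 135 135 135 134 142 191 127  95  61  65  66  86  81  52  58 121
  135 132 130 127 102 151]]
```

I'll clear the view and fit the key's pose numerically in both cameras.

Emit:
apply_moves:
  moves:
    - [[-0.05,0,0,-0.06,0],[-0.05,0,0,-0.12,0],[-0.05,0,-0.1,-0.16,0],[-0.05,0,-0.42,-0.16,0],[-0.05,0,-0.42,-0.16,0],[-0.05,0,-0.42,-0.16,0],[-0.05,0,-0.42,-0.16,0],[-0.05,0,-0.42,-0.16,0]]

```text
time_s: 19.38
position: [593.7, -16.3, 431.6]
eef_rot: [[-0.997, -0.071, -0.0], [-0.071, 0.997, -0.0], [0.0, -0.0, -1.0]]
ft_force: [1.7, -0.2, 0.0]
grip_width: 44.8
gripper_force: 0.0
```

```bash
cat > fit.py <<'E'
from h import *
from slot import N,U,H
import sys
from scipy.optimize import minimize
tag=sys.argv[1];W={}
for n in("top","side"):
    im=read_camera(n);cv2.imwrite(f"pics/{n}{tag}.png",im[:,:,::-1]);a=cv2.cvtColor(im,cv2.COLOR_RGB2GRAY).astype(float)
    b=cv2.cvtColor(cv2.imread(f"pics/{n}0.png"),cv2.COLOR_BGR2GRAY).astype(float)
    u,v=proj(n,np.array([580,234,155]))[0].round().astype(int);S=13
    W[n]=(u,v,a[v-S:v+S+1,u-S:u+S+1],b[v-S:v+S+1,u-S:u+S+1]);print(n,u,v);print((W[n][2]-W[n][3])[2:-2,2:-2].astype(int))
M=np.array([588.3,238.6,138.8]);S=13;F=8
def sil(n,p):
    ph,d,h,u_=p;ky=np.cos(ph)*H-np.sin(ph)*U;kx=np.sin(ph)*H+np.cos(ph)*U;u,v=W[n][:2]
    m=np.zeros(((2*S+1)*F,)*2,np.uint8)
    for x,y,z0,z1 in((4.5,10,0,6),(4,16,5,39)):
        pts=[M+h*H+u_*U+d*N+i*x*kx+j*y*ky+z*N for z in(z0,z1) for i,j in((1,1),(1,-1),(-1,-1),(-1,1))]
        cv2.fillPoly(m,[cv2.convexHull((((proj(n,pts)-[u-S,v-S])+.5)*F).round().astype(np.int32))],255)
    return cv2.resize(cv2.GaussianBlur(m.astype(float)/255,(0,0),.6*F),(2*S+1,)*2,interpolation=cv2.INTER_AREA)
E
python3 fit.py 10; python3 d.py 572.2 230.7 338 94
```

```text
top 235 162
[[ 17  20  17  18  18  18  17  16  17  17  15  16  16  17  16  17  18  18
   18  17  18  19  16]
 [ 17  18  17  17  19  19  18  15  17  15  15  15  19  16  12  10  13  17
   18  18  18  18  17]
 [ 17  19  19  20  19  19  18  17  16  17  17  16  17  16  14  13  16  17
   17  17  17  15  13]
 [ 19  18  17  19  18  20  17  16  15  18  19  14  14  12  17  20  17  16
   18  19  17  14  16]
 [ 19  18  21  21  18  18  18  16  18  21  18  14  13  12  18  18  18  18
   20  20  19  17  16]
 [ 18  17  15  19  18  19  19  17  18  19  17  15  16  16  17  18  20  17
   18  19  18  17  18]
 [ 19  13  11  13  19  19  18  15  16  16  16  16  19  20  15  19  23  17
   16  16  19  18  18]
 [ 16  17  13  15  12  15  16  15  13  12  11  15  16  11   7  12  16  14
   16  16  18  18  18]
 [ 19  20  19  17  14  11  15  15   8  10  12  17  17   7  -2  -3  -1   7
   14  20  21  17  17]
 [ 19  17  17  17  15  14  10   5   7  13  21  19  17   2 -11 -16 -15  -5
    7  14  17  17  18]
 [ 17  14  13  16  12   4  -6 -10  -2  12  15  10  -1 -10 -18 -20 -20  -9
    6  13  16  17  17]
 [ 19  15  12  14   9
[... 3351 characters left out ...]
-4 -103  -90  -87  -89  -91  -77  -76
   -64  -14  -13    8    3    3    0   -1   -2]
 [   8    8    5    5    5   13   13  -56  -72  -87  -90  -67  -18    1
   -16  -15    5   10    0    2   -2   -2    2]
 [   8    7    9   19   12   44   28   16  -37  -60  -57   -5   14  -20
   -17  -23   18    6  -18   -3    1    1    8]
 [   8    6    8   34    5   -5    1    5   10  -81    6    0  -14  -28
     1    6    9   -6  -21  -16    3   10    9]
 [   7    7    7    7    7   -2    5    6    8   11   10    9    3    7
    10   10    6   -4  -15   -2    8   10    8]]
t 19.48 pos [595.2 -24.8 430.1] azy 93.1 shift [0.0148 0.4283 0.1502] len 273.0 w 45.0 gf 0.0 F [ 0.4 -0.5 -0.4] q7 1.18
turn -0.0102
```

```bash
cat > fit2.py <<'E'
exec(open("fit.py").read().replace("im=read_camera(n);cv2.imwrite(f\"pics/{n}{tag}.png\",im[:,:,::-1])","im=cv2.imread(f'pics/{n}{tag}.png')[:,:,::-1]").replace(";print(n,u,v);print((W[n][2]-W[n][3])[2:-2,2:-2].astype(int))",""))
T=np.clip((W["top"][3]-W["top"][2]+12)/30,0,1); T[:10]=0;T[17:]=0
def cost(p): 
    e=np.linalg.norm(sil("top",p)[3:-3,3:-3]-T[3:-3,3:-3]); return e+.05*(p[2]**2+p[3]**2)
for ph in np.radians(range(0,90,15)):
  for d in(0,6):
    r=minimize(cost,[ph,d,0,0],method="Nelder-Mead",options=dict(initial_simplex=[[ph,d,0,0],[ph+.2,d,0,0],[ph,d+4,0,0],[ph,d,1.5,0],[ph,d,0,1.5]]))
    print(np.degrees(r.x[0]).round(0),r.x[1:].round(1),round(r.fun,2))
p=r.x
E
python3 fit2.py 10
```

```text
17.0 [-3.  -0.2 -0.2] 5.06
17.0 [0.3 0.1 0. ] 5.07
19.0 [-1.6 -0.  -0. ] 5.08
19.0 [ 1.  0. -0.] 5.07
20.0 [2.1 0.1 0.1] 5.11
19.0 [ 2.5 -0.1  0.7] 5.13
19.0 [2.5 0.3 0.3] 5.08
22.0 [ 2.8  0.2 -0.1] 5.16
19.0 [ 2.9 -0.   0. ] 5.19
22.0 [10.4  0.5  1.6] 5.37
19.0 [-3.4 -0.2  0. ] 5.09
27.0 [10.2  0.7  1.5] 5.41
```

Run:
```python
from h import *
from slot import N,U,H
M=np.array([588.3,238.6,138.8])
ph=np.radians(19);ky=np.cos(ph)*H-np.sin(ph)*U;kx=np.sin(ph)*H+np.cos(ph)*U
for d in(0,3,6,10):
    for z in(39,5):print(d,z,[tuple(proj("side",M+d*N+z*N+i*4*kx+j*16*ky)[0].round(1)) for i,j in((1,1),(1,-1),(-1,-1),(-1,1))])
s=cv2.imread("pics/side10.png");print("bgr at rows 197-210 cols 240-255 (gray)");print(cv2.cvtColor(s,6)[197:216,238:256])
```

```text
0 39 [(np.float64(251.3), np.float64(198.4)), (np.float64(242.9), np.float64(203.5)), (np.float64(244.9), np.float64(205.6)), (np.float64(253.3), np.float64(200.5))]
0 5 [(np.float64(247.5), np.float64(205.3)), (np.float64(239.2), np.float64(210.4)), (np.float64(241.1), np.float64(212.5)), (np.float64(249.4), np.float64(207.3))]
3 39 [(np.float64(251.6), np.float64(197.8)), (np.float64(243.3), np.float64(202.8)), (np.float64(245.2), np.float64(205.0)), (np.float64(253.6), np.float64(199.9))]
3 5 [(np.float64(247.8), np.float64(204.7)), (np.float64(239.5), np.float64(209.8)), (np.float64(241.5), np.float64(211.9)), (np.float64(249.7), np.float64(206.7))]
6 39 [(np.float64(252.0), np.float64(197.2)), (np.float64(243.6), np.float64(202.2)), (np.float64(245.6), np.float64(204.4)), (np.float64(254.0), np.float64(199.3))]
6 5 [(np.float64(248.1), np.float64(204.1)), (np.float64(239.8), np.float64(209.2)), (np.float64(241.8), np.float64(211.3)), (np.float64(250.1), np.float64(206.1))]
10 39 [(np.float64(252.5), np.float64(196.3)), (np.float64(244.0), np.float64(201.4)), (np.float64(246.0), 
[... 991 characters left out ...]
 70 182 222 214 211 210]
 [165 150 178 176 174 127  74  80  68  35  47  62 136 227 217 211 210 211]
 [167 172 177 177 158  74  84  84  53  56  57 114 193 189 217 211 210 210]
 [168 173 180 172 112  77  82  61  58  63  66  90 165 170 215 213 211 210]
 [169 168 179 105  78  84  72  57  66  77  84  73  83 175 184 215 210 211]
 [175 143 180  73  83  86  51  61  73  80  79  76  81 154 171 210 211 210]
 [193 173 175  96  79  68  74  81  79  78  78  73  90 153 172 209 206 203]
 [174 190 174 115  67  76  78  77  76  88  84  89 142 147 187 211 206 202]
 [ 80 170 197 182 109  71  74  73  99 141 135 127 148 131 200 208 205 201]
 [ 98  76 166 206 189 110  88 110 162 155 155 146  99 126 197 189 200 202]]
```

The fit puts the key fully seated, with the cylinder already turned about 19°. Going back to grip only the top of the head.

Emit:
apply_moves:
  moves:
    - [[-0.05,0.0148,0.4283,0.06,-0.03],[-0.05,0.0148,0.4283,0.06,-0.03],[-0.05,0.0148,0.4283,0.06,-0.03],[-0.05,0.0148,0.4283,0.06,-0.03],[-0.05,0.0148,0.4283,0.06,-0.03],[-0.05,0.0148,0.4283,0.06,-0.03],[-0.05,0.0148,0.4283,0.06,-0.03],[-0.05,0.0148,0.4283,0.06,-0.03]]

```text
time_s: 20.15
position: [564.3, 246.8, 395.3]
eef_rot: [[-0.992, -0.125, -0.002], [-0.125, 0.992, 0.003], [0.002, 0.003, -1.0]]
ft_force: [1.1, 0.2, 0.3]
grip_width: 44.7
gripper_force: 0.0
```

Emit:
apply_moves:
  moves:
    - [[-0.05,0,0,0,0],[-0.05,0,0,0,0],[-0.05,0,0,0,0]]

```text
time_s: 20.4
position: [567.8, 239.3, 395.5]
eef_rot: [[-0.994, -0.112, 0.0], [-0.112, 0.994, -0.002], [-0.0, -0.002, -1.0]]
ft_force: [0.6, -0.0, -0.3]
grip_width: 44.7
gripper_force: 0.0
```

```bash
python3 d.py 573.4 230.7 336 98
```

```text
t 20.4 pos [567.8 239.3 395.5] azy 96.4 shift [-0.0076 -0.0152  0.0991] len 60.0 w 44.7 gf 0.0 F [ 0.6 -0.  -0.3] q7 0.78
turn -0.0182
```

Emit:
apply_moves:
  moves:
    - [[-0.05,-0.0076,-0.0152,0,-0.018],[-0.05,-0.0076,-0.0152,0,-0.018],[-0.05,-0.0076,-0.0152,0.06,-0.018],[-0.05,-0.0076,-0.0152,0.08,-0.018],[-0.05,-0.0076,-0.0152,0.08,-0.018],[-0.05,-0.0076,-0.0152,0.08,-0.018]]

```text
time_s: 20.9
position: [572.5, 232.4, 347.1]
eef_rot: [[-0.99, -0.142, -0.002], [-0.142, 0.99, -0.001], [0.002, -0.001, -1.0]]
ft_force: [-1.0, -0.0, 0.7]
grip_width: 44.8
gripper_force: 0.0
```

```bash
python3 d.py 573.4 230.7 336 98
```

```text
t 20.9 pos [572.5 232.4 347.1] azy 98.1 shift [-0.0011 -0.003   0.0185] len 11.0 w 44.8 gf 0.0 F [-1.  -0.   0.7] q7 0.78
turn 0.0017
```

Emit:
apply_moves:
  moves:
    - [[-0.05,-0.0011,-0.003,0.0185,0],[-0.05,-0.0011,-0.003,0.0185,0],[1,-0.0011,-0.003,0.0185,0],[1,-0.0011,-0.003,0.0185,0],[1,-0.0011,-0.003,0.0185,0],[1,-0.0011,-0.003,0.0185,0]]
  newtons: 60

```text
time_s: 21.4
position: [573.4, 231.4, 337.2]
eef_rot: [[-0.99, -0.143, 0.001], [-0.143, 0.99, 0.0], [-0.001, -0.0, -1.0]]
ft_force: [0.5, -1.0, 1.6]
grip_width: 29.7
gripper_force: 58.4
```

```bash
python3 d.py 573.4 230.7 336 98;python3 -c "
from cell import *
print(get_state()['ft_torque'].round(2))"
```

```text
t 21.4 pos [573.4 231.4 337.2] azy 98.2 shift [ 0.0001 -0.0012  0.002 ] len 1.0 w 29.7 gf 58.4 F [ 0.5 -1.   1.6] q7 0.78
turn 0.0023
[-0.16  0.09  0.05]
```

Emit:
apply_moves:
  moves:
    - [[1,0,0,0,0.06],[1,0,0,0,0.12],[1,0,0,0,0.18],[1,0,0,0,0.24],[1,0,0,0,0.3],[1,0,0,0,0.3],[1,0,0,0,0.3]]

```text
time_s: 21.98
position: [573.0, 235.3, 339.3]
eef_rot: [[-0.955, 0.297, 0.005], [0.297, 0.955, 0.01], [-0.002, 0.011, -1.0]]
ft_force: [0.1, 4.6, 5.3]
grip_width: 29.4
gripper_force: 60.9
```

```bash
python3 d.py 573.4 230.7 336 35;python3 -c "
from cell import *
print(get_state()['ft_torque'].round(2))"
```

```text
t 21.98 pos [573.  235.3 339.3] azy 72.7 shift [-0.0028 -0.0072  0.0054] len 6.0 w 29.4 gf 60.9 F [0.1 4.6 5.3] q7 0.4
turn 0.4392
[1.8  0.04 0.34]
```

Turned about 44°, with small forces. Relaxing the grip, re-gripping and turning on.

Emit:
apply_moves:
  moves:
    - [[0.2,0,0,0,0],[0.2,0,0,0,0],[1,0,0,0,0],[1,0,0,0,0],[1,0,0,0,0.07],[1,0,0,0,0.14],[1,0,0,0,0.21],[1,0,0,0,0.21]]

```text
time_s: 22.65
position: [573.9, 234.6, 339.8]
eef_rot: [[-0.813, 0.582, 0.008], [0.583, 0.813, 0.009], [-0.001, 0.012, -1.0]]
ft_force: [-0.5, 5.3, 9.1]
grip_width: 29.9
gripper_force: 60.5
```

```bash
python3 d.py 573.4 230.7 336 35;python3 -c "
from cell import *
print(get_state()['ft_torque'].round(2))"
```

```text
t 22.65 pos [573.9 234.6 339.8] azy 54.4 shift [-0.0032 -0.0059  0.0062] len 5.0 w 29.9 gf 60.5 F [-0.5  5.3  9.1] q7 0.14
turn 0.2254
[ 1.85 -0.3   0.25]
```

Emit:
apply_moves:
  moves:
    - [[0.2,0,0,0,0],[0.2,0,0,0,0],[1,0,0,0,0],[1,0,0,0,0],[1,0,0,0,0.07],[1,0,0,0,0.14],[1,0,0,0,0.21],[1,0,0,0,0.21]]

```text
time_s: 23.32
position: [574.7, 234.1, 340.5]
eef_rot: [[-0.591, 0.806, 0.01], [0.806, 0.591, 0.008], [0.001, 0.013, -1.0]]
ft_force: [1.5, 4.6, 11.6]
grip_width: 29.9
gripper_force: 60.6
```

```bash
python3 d.py 573.4 230.7 336 28;python3 -c "
from cell import *
print(get_state()['ft_torque'].round(2))"
```

```text
t 23.32 pos [574.7 234.1 340.5] azy 36.3 shift [-0.0032 -0.0052  0.0074] len 6.0 w 29.9 gf 60.6 F [ 1.5  4.6 11.6] q7 -0.12
turn 0.0961
[ 1.48 -0.61  0.23]
```

Emit:
apply_moves:
  moves:
    - [[1,0,0,0,0.06],[1,0,0,0,0.12],[1,0,0,0,0.12],[1,0,0,0,0.12]]

```text
time_s: 23.65
position: [575.3, 233.8, 340.9]
eef_rot: [[-0.44, 0.898, 0.012], [0.898, 0.44, 0.008], [0.002, 0.015, -1.0]]
ft_force: [1.1, 4.3, 13.3]
grip_width: 30.0
gripper_force: 61.0
```

```bash
python3 d.py 573.4 230.7 336 28;python3 -c "
from cell import *
print(get_state()['ft_torque'].round(2))"
```

```text
t 23.65 pos [575.3 233.8 340.9] azy 26.1 shift [-0.0032 -0.0052  0.0081] len 6.0 w 30.0 gf 61.0 F [ 1.1  4.3 13.3] q7 -0.27
turn -0.0218
[ 1.29 -0.85  0.28]
```

Emit:
apply_moves:
  moves:
    - [[1,0,0,0,0.06],[1,0,0,0,0.12],[1,0,0,0,0.12],[1,0,0,0,0.12]]

```text
time_s: 23.98
position: [575.8, 232.9, 341.2]
eef_rot: [[-0.273, 0.962, 0.014], [0.962, 0.273, 0.006], [0.002, 0.015, -1.0]]
ft_force: [2.5, 2.5, 13.8]
grip_width: 30.5
gripper_force: 61.1
```

```bash
python3 d.py 573.4 230.7 336 28;python3 -c "
from cell import *
print(get_state()['ft_torque'].round(2))"
```

```text
t 23.98 pos [575.8 232.9 341.2] azy 15.8 shift [-0.0025 -0.005   0.0085] len 6.0 w 30.5 gf 61.1 F [ 2.5  2.5 13.8] q7 -0.42
turn -0.1415
[ 1.01 -0.95  0.38]
```

Torque is rising and the pads are opening: the key is at its stop and the pads slip. Releasing, retreating, and fitting the pose.

Emit:
apply_moves:
  moves:
    - [[-0.05,0,0,0,0],[-0.05,0,0,0,0],[-0.05,0,0,0,0],[-0.05,0,0,-0.05,0],[-0.05,0,0,-0.11,0],[-0.05,0,0,-0.16,0],[-0.05,0,0,-0.16,0]]

```text
time_s: 24.57
position: [574.2, 231.6, 438.3]
eef_rot: [[-0.27, 0.963, 0.009], [0.963, 0.27, 0.004], [0.001, 0.01, -1.0]]
ft_force: [1.7, 1.3, 0.2]
grip_width: 45.1
gripper_force: 0.0
```

Emit:
apply_moves:
  moves:
    - [[-0.05,-0.42,-0.1,0,0],[-0.05,-0.42,-0.1,0,0],[-0.05,-0.42,-0.1,0,0],[-0.05,-0.42,-0.1,0,0],[-0.05,-0.42,-0.1,0,0],[-0.05,-0.42,-0.1,0,0],[-0.05,-0.42,-0.1,0,0]]

```text
time_s: 25.15
position: [583.4, -38.3, 430.3]
eef_rot: [[-0.257, 0.966, -0.005], [0.966, 0.257, -0.009], [-0.007, -0.007, -1.0]]
ft_force: [0.0, -1.3, 0.2]
grip_width: 44.8
gripper_force: 0.0
```

```bash
python3 fit.py 20 ; python3 fit2.py 20; python3 d.py 573.4 230.7 336 28
python3 - <<'E'
from h import *
from slot import N,U,H
M=np.array([588.3,238.6,138.8])
for a in (60,70,80,90):
    ph=np.radians(a);ky=np.cos(ph)*H-np.sin(ph)*U;kx=np.sin(ph)*H+np.cos(ph)*U
    for z in(39,5):print(a,z,[tuple(proj("side",M+z*N+i*4*kx+j*16*ky)[0].round(1).tolist()) for i,j in((1,1),(1,-1),(-1,-1),(-1,1))])
s=cv2.imread("pics/side20.png");print(cv2.cvtColor(s,6)[194:220,234:260])
E
```

```text
top 235 162
[[ 16  16  15  16  15  16  15  14  14  10  12  13  12  13  15  17  17  15
   15  15  16  15  16]
 [ 14  14  16  15  16  18  15  13  11  10  12  12  14  13   9  12  15  15
   17  16  17  15  16]
 [ 16  17  17  17  17  18  15  13  11  12  14  16  19  16  12  14  17  17
   16  15  15  13  12]
 [ 16  16  14  17  15  16  14  12  11  13  17  17  17  14  14  16  16  13
   15  16  16  13  15]
 [ 16  17  19  18  16  14  15  12  12  15  17  16  16  13  13  12  16  17
   20  19  16  15  15]
 [ 15  14  15  16  15  14  13   3  -4  -5  -2   9  14  15  14  11  15  17
   19  17  17  14  15]
 [ 16  12   9  10  14   9   2 -10 -23 -24 -21  -5  15  21  15  11  11  15
   15  14  17  16  16]
 [ 14  15  11  14  13   9   1 -13 -22 -25 -24  -6  17  25  19  12   9   9
   15  16  16  17  15]
 [ 17  17  16  19  18  14   8  -1  -8  -4   0   1  18  27  23  14  11  13
   14  19  19  15  15]
 [ 15  12  12  16  21  19  14   9  12  25  28  12  10  15  15  15  15  14
   14  16  15  14  15]
 [ 14  11   7  13  15  16  14  14  21  41  41  21  -1  -8   0  12  16  16
   17  17  15  16  14]
 [ 17  12   9  10  14
[... 7115 characters left out ...]
73  85 151
  191 217 212 211 211 211 211 211]
 [212 217 221  81  79 170 194 174 147 113 153 158 162 166 104  83  84  98
  204 211 211 210 211 211 211 211]
 [211 214 217 167  99  72 163 200 183 177 153 135 151 174 166  89  74 110
  205 208 201 201 211 210 212 211]
 [212 212 216 221 196  98  56  62 117 175 187 185 181 189 139 105  65 116
  202 207 201 201 203 204 211 212]
 [211 211 212 214 219 196 123  94  57  55  54  79  79  46  52 115 127 142
  210 213 203 204 204 205 203 211]
 [211 211 211 212 214 219 223 190 123 115 112 110 110 120 132 208 204 209
  200 199 212 212 205 204 203 213]
 [211 211 210 209 211 212 215 220 223 216 218 214 213 216 211 209 204 201
  197 197 199 211 212 211 212 213]]
```

The fit agrees with the stop: the head stands at about 85–90° from horizontal, or roughly 82° of turn given the slot's 6° start, and it is seated within reading error. To be sure it is fully home, I'll press lightly on its upper corner with closed fingertips.

Emit:
apply_moves:
  moves:
    - [[1,0.4336,0.117,0.05,0],[1,0.4336,0.117,0.05,0],[1,0.4336,0.117,0.05,0],[1,0.4336,0.117,0.05,0],[1,0.4336,0.117,0.05,0],[1,0.4336,0.117,0.05,0],[1,0.4336,0.117,0.05,0],[1,0.4336,0.117,0.05,0]]
  newtons: 30

```text
time_s: 25.92
position: [577.1, 251.3, 401.1]
eef_rot: [[-0.284, 0.959, -0.005], [0.959, 0.285, 0.006], [0.007, -0.003, -1.0]]
ft_force: [-1.2, 0.0, -0.3]
grip_width: -0.4
gripper_force: 0.0
```

Emit:
apply_moves:
  moves:
    - [[1,0,0,0,0],[1,0,0,0,0],[1,0,0,0,0],[1,0,0,0,0]]

```text
time_s: 26.25
position: [581.3, 240.3, 402.5]
eef_rot: [[-0.268, 0.963, 0.0], [0.963, 0.268, -0.001], [-0.001, -0.0, -1.0]]
ft_force: [0.3, 0.2, -0.2]
grip_width: 0.2
gripper_force: 0.0
```

```bash
python3 d.py 584.7 236.6 360
```

```text
t 26.25 pos [581.3 240.3 402.5] azy 15.5 shift [-0.0074  0.0037  0.0709] len 43.0 w 0.2 gf 0.0 F [ 0.3  0.2 -0.2] q7 -0.39
```

Emit:
apply_moves:
  moves:
    - [[1,-0.006,0.003,0,0],[1,-0.006,0.003,0.05,0],[1,-0.006,0.003,0.0675,0],[1,-0.006,0.003,0.072,0],[1,-0.006,0.003,0.0755,0],[1,-0.006,0.003,0.079,0],[1,-0.006,0.003,0.079,0]]

```text
time_s: 26.83
position: [583.8, 239.2, 355.8]
eef_rot: [[-0.271, 0.963, 0.001], [0.963, 0.271, 0.001], [0.0, 0.001, -1.0]]
ft_force: [0.5, 1.2, 0.3]
grip_width: 0.1
gripper_force: 0.0
```

```bash
python3 d.py 584.7 236.6 350
```

```text
t 26.83 pos [583.8 239.2 355.8] azy 15.7 shift [-0.0046  0.0003  0.0096] len 6.0 w 0.1 gf 0.0 F [0.5 1.2 0.3] q7 -0.41
```

Emit:
apply_moves:
  moves:
    - [[1,-0.002,0,0.0025,0],[1,-0.002,0,0.005,0],[1,-0.002,0,0.0075,0],[1,-0.002,0,0.0075,0]]

```text
time_s: 27.17
position: [584.9, 239.2, 354.5]
eef_rot: [[-0.271, 0.963, 0.007], [0.963, 0.271, 0.004], [0.002, 0.008, -1.0]]
ft_force: [-0.4, 0.5, 9.6]
grip_width: 0.0
gripper_force: 4.7
```

```bash
python3 d.py 584.7 236.6 348
```

```text
t 27.17 pos [584.9 239.2 354.5] azy 15.7 shift [-0.0041 -0.0015  0.0109] len 7.0 w 0.0 gf 4.7 F [-0.4  0.5  9.6] q7 -0.41
```

Contact at tip height 181.5 mm. A seated key would give 180.7 with my mouth estimate, so it agrees. One firmer press, then retreat.

Emit:
apply_moves:
  moves:
    - [[1,0,0,0.003,0],[1,0,0,0.005,0],[1,0,0,0.005,0]]

```text
time_s: 27.42
position: [584.9, 239.5, 354.1]
eef_rot: [[-0.271, 0.963, 0.01], [0.963, 0.271, 0.005], [0.002, 0.011, -1.0]]
ft_force: [-3.9, -2.2, 19.3]
grip_width: -0.0
gripper_force: 9.4
```

```bash
python3 d.py 584.7 236.6 348
```

```text
t 27.42 pos [584.9 239.5 354.1] azy 15.7 shift [-0.0045 -0.0017  0.0102] len 7.0 w -0.0 gf 9.4 F [-3.9 -2.2 19.3] q7 -0.41
```

Emit:
apply_moves:
  moves:
    - [[1,0,0,-0.03,0],[1,0,0,-0.1,0],[1,0,0,-0.15,0],[1,-0.3,-0.1,-0.15,0],[1,-0.3,-0.1,-0.15,0],[1,-0.3,-0.1,-0.15,0],[1,-0.3,-0.1,-0.15,0],[1,-0.3,-0.1,-0.15,0]]

```text
time_s: 28.08
position: [574.8, 42.2, 438.0]
eef_rot: [[-0.264, 0.965, 0.001], [0.965, 0.264, -0.005], [-0.005, -0.001, -1.0]]
ft_force: [-0.3, -2.1, -0.0]
grip_width: 0.2
gripper_force: 0.0
```

Emit:
apply_moves:
  moves:
    - [[1,0,0,0,0],[1,0,0,0,0],[1,0,0,0,0],[1,0,0,0,0]]

```text
time_s: 28.42
position: [574.7, 50.4, 438.0]
eef_rot: [[-0.274, 0.962, 0.001], [0.962, 0.274, 0.002], [0.001, 0.001, -1.0]]
ft_force: [-0.8, -0.3, 0.2]
grip_width: 0.0
gripper_force: 0.0
```

```bash
python3 d.py 584.7 236.6 348
python3 - <<'E'
from h import *
n="side";s=read_camera(n);cv2.imwrite("pics/side30.png",s[:,:,::-1]);g=cv2.cvtColor(s,7)
print(g[197:214,236:257])
a=cv2.cvtColor(cv2.imread("pics/s9.png"),6)
E
```

```text
t 28.42 pos [574.7  50.4 438. ] azy 15.9 shift [0.2937 0.1009 0.1505] len 207.0 w 0.0 gf 0.0 F [-0.8 -0.3  0.2] q7 -0.07
[[211 211 211 211 212 212 212 212 212 213 213 212 212 213 213 211 212 211
  211 212 211]
 [211 211 211 211 211 212 211 212 213 211 213 213 213 212 210 213 212 212
  212 212 212]
 [211 211 210 211 211 211 212 215 197 180 203 211 210 213 195 213 213 211
  212 211 211]
 [211 211 211 212 211 213 216 213 178 173 173 180 178 213 215 212 212 212
  212 212 211]
 [211 211 212 211 212 215 220 150  89 181 183 182 186 185 210 214 213 213
  212 213 213]
 [211 211 212 213 215 221 217  70  69  69 105 191 174 170 162 203 213 210
  213 213 212]
 [211 212 213 212 215 205 111  73  83  80  74  70 133 176 173 174 179 179
  213 214 212]
 [213 213 211 191 186 154  69  81  85  83  82  78  72  78 154 181 177 168
  179 211 213]
 [214 211 192 168 165  94  77  85  84  84  82  83  82  79  72  98 181 168
  178 183 214]
 [211 193 169 139 106  73  82  84  84  84  84  86  83  83  81  74  68 108
  196 217 214]
 [175 178 165 152 129  81  84  85  83  83  81  87  85  84  81  77  76 150
  224 215 211]
 [142 181 150 175 101  85  83  84  83  83  85  84  85  83  81  75 105 205
  218 213 212]
 [ 89 190 161 158 116  76  77  84  85  85  84  86  86  83  80  81 152 226
  214 213 213]
 [ 85 190 169 176 176  97  80  73  75  84  84  86  82  83  79 114 201 221
  212 212 212]
 [ 82 166 177 174 177 182 135  95  91  75  78  83  81  81  96 159 188 219
  213 212 211]
 [ 90 100 191 185 172 175 180 171 171 101  99  76  79  79 110 169 179 219
  213 211 211]
 [171  85 173 187 169 159 173 172 178 168 171 102  72  75  69  90 194 218
  213 211 211]]
```

The head's pose is unchanged under 19 N, so the key is seated and at its stop. The arm is clear, so I'm handing in.

```bash
python3 -c "
from cell import *
print(job_done())"
```

```text
the job is handed in; nothing more can be done
None
```

I handed the job in at about 28 s: the tin is on the plate with the lid seated, and the key is pushed home and turned clockwise to about its stop. The hand-in gave no verdict, and the key's depth and turn angle come from force and image fits rather than a clear view.

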